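# Change the sample mounts of the laser ablation cell

### The job

Change the samples in the ablation cell's loader: lift the loose cover plate off its two pins, then work the shuttle with its pinch grip (squeeze the red tab to unlatch, slide to the next stop, let it latch again), so that its pockets come into the loading gate one after the other; move every used ivory mount from the shuttle to the steel tray, and set every new mount from the pad into a pocket of its own, polished face up. Finally bring the shuttle back to the run stop (green dot), latched, and put the cover plate back flat over both pins. Do not knock over the glass beaker.

Things in the scene. Friction and masses are not known exactly. Their poses are not given: they have to be found in the camera images.
- loader: Fixed sample loader, white hoods on a dark base plate (in its frame x -100..42, y -119..193, 7 mm high). Origin on the bench under the middle of the loading gate; z up, y along the shuttle track towards the hood with the round window, -x is the front with the latch rail. Hoods x -44..44, y 31..157 and -117..-31, flat roofs 40 mm over the bench; between them the gate, open on top, front and back
- gate (a point): Point in the middle of the loading gate (62 mm wide along the loader's y), 20 mm over the bench, level with the shuttle's deck; axes as the loader's
- pin_l (a point): Top of the cover pin on the roof of the windowed hood (loader x 0, y +43 mm): steel, 7 mm thick, 11.5 mm high with a tapered tip, its top 51.5 mm over the bench
- pin_r (a point): Top of the like pin on the short hood (loader x 0, y -43 mm)
- shuttle (a joint): Shuttle position in m, growing towards the loader's -y. Stops (notches): 0 run (green dot, all pockets under the hood), 0.042 one white dot (pocket a in the gate), 0.084 two dots (pocket b), 0.126 three dots (pocket c). Starts latched at run. Play in a notch 2 mm either way, ends at -0.0025 and 0.1285. Friction 1.5 N; stays where left
- latch_tab (a joint): Travel of the red latch tab in m, towards the loader's +x: 0 sprung out (tooth in a notch: locked), 0.006 fully pressed. The tooth clears the notches from 0.0045; about 0.0045 while untouched: tooth on the rail between stops, not latched. Spring 3 N at 0, 6.6 N fully pressed; released within 2 mm of a stop it drops into the notch
- grip (a point): Top middle of the shuttle's pinch grip, 68 mm over the bench, in front of the hoods; moves with the shuttle, axes as the loader's. Squeeze along the loader's x from above: fixed black half, 26 mm wide along y, back face 8 mm behind (+x); red tab, 20 mm wide, top 2 mm lower, front face 14.5 mm before (-x), 8.5 when pressed in. Both free to 24 mm down; the hood's roof begins 8 mm behind, 28 mm lower
- pocket_a (a point): Middle of the floor of the shuttle's pocket a, 13 mm over the bench; moves with the shuttle. Round pocket 35 mm wide, 2 mm chamfer, 7 mm deep, in a deck 48 mm wide along x, 20 mm over the bench; the pockets are 42 mm apart along y. It can be reached only in the gate, at shuttle = 0.042
- pocket_b (a point): The same of pocket b, in the gate at shuttle = 0.084
- pocket_c (a point): The same of pocket c, in the gate at shuttle = 0.126
- cover: Loose aluminium cover plate, 76 (x) x 110 (y) x 5 mm, 0.14 kg, 11 mm holes at y +43 and -43 mm. Origin: centre of its underside, z up. Black bar handle over the centre, 12 mm thick (x), 44 long (y), 21 to 31 mm over the underside, on two posts. Starts on the pins, underside on the roofs, 40 mm over the bench; either way round fits. The bench round x 0.42, y 0.40 m is free to lay it on
- pad: Thin fixed bench pad, 110 (x) x 220 (y) x 2 mm, right of the loader, where the new mounts stand. Origin: centre of its underside
- mount_a: New sample mount, black, a cylinder 30 mm across and 18 mm high, 0.03 kg, with a round brass-coloured polished section on its top face. Origin: centre of its underside, z up. May be absent
- mount_b: The same in dark red with a steel-grey section. May be absent
- mount_c: The same in dark green with a copper-coloured section. May be absent
- used_a: Used mount, ivory with a dark grey section, same size and origin as the new ones; at the start in pocket a. May be absent
- used_b: The same, at the start in pocket b. May be absent
- used_c: The same, at the start in pocket c. May be absent
- tray: Fixed low steel tray for used mounts, left of the loader: 104 (x) x 110 (y) mm outside, walls 3 mm thick and 10 mm high (rolled rim 12 mm), floor 3 mm thick. Origin: centre of its underside
- beaker: Small glass beaker, 56 mm across, 70 mm high, standing at the left; origin: centre of its underside. A bystander

How it is judged:
By the outcome, as a careful person would: the job done as asked, in the order asked, and still so for the second after the job is handed in, with the robot touching nothing.
Of mount_a, mount_b, mount_c only 2 to 3 are there at a start; the rules pass over those that are not, and their reading is None.
Of used_a, used_b, used_c only 1 to 2 are there at a start; the rules pass over those that are not, and their reading is None.
At some moment in a run one of mount_a, mount_b, mount_c may be knocked a few centimetres aside while the robot is not near it.
Once in a run the grip may slacken for a moment while it holds something.
It also fails if it takes over 210 s, if anything falls off the work surface, if the arm or the gripper's body presses on something with over 40 N, if the wrist force passes 120 N, or if a joint passes its speed limit or range.

### The arm

A 6-joint arm with a two-finger parallel gripper is mounted at the origin on a cart in front of the work surface, level with it; the furniture and walls round the work are solid. World frame = base frame: x ahead of the robot, y to its left, z up, the work surface at z = 0. Lengths are in m, angles in rad, forces in N, time in s.
With the tool pointing down it reaches from about 0.3 to 0.775 m from the base axis. Payload 14.6 kg.
Tool frame: the origin (TCP) lies at the very end of the fingers, on their centre line; the grasp point (between the pads) lies 19 mm behind it (env.hold_point_z is the distance from the TCP to the grasp point, in m); z points along the fingers, y is the line along which they close (so a half turn about z gives the same grasp; the last joint's range is limited). The gripper opens to 85 mm and grips with 20 to 120 N. Pads are 22 mm wide; open, the fingers measure 114 mm over their backs; the gripper's body (76 mm by 85 mm) begins 54 mm behind the grasp point. The pads swing forward as they close: fully open they stand 13 mm farther back than shut.
Start: joints at [-1.212, 0.3, 1.521, -0, 1.321, -0.067], TCP at [0.227, -0.501, 0.191] pointing down, gripper open.
Joint ranges: [-3.03, 3.03], [-0.79, 2.21], [0.23, 2.52], [-1.04, 4.18], [0, 3.07], [-2.55, 2.55]. Speed limits (rad/s): [2.22, 2.22, 2.57, 3.14, 3.14, 3.14].

### API

Orientations are given as a rotation vector (axis times angle).
In Python, from workcell import env gives the robot as it stands.
- The arm moves only by the tool play_rows, never from a script. Its argument "deltas" is a list of rows, each a list of 6 numbers: the shift along the tool's x, y, z in units of 25 mm (1.0 is 25 mm), then the turn, a rotation vector about the tool's x, y, z in units of 8 degrees (1.0 is 8 degrees). In form: [[dx, dy, dz, wx, wy, wz], ...]. A call has 1 to 5 rows; each row shifts and turns the commanded pose from where the row before left it, along the tool's axes as they then stand; what a row does not reach is not made up. A row lasts 1/10 s, in which the tool goes at most 50 mm and 8.59 degrees, less where a joint would pass 70% of its speed; a pose out of reach is approached as far as the arm can. A call is refused whole if a number of a shift passes 1 or a number of a turn 1, either way. A call with a gripper value outside its range is refused whole. "grip" is the finger opening in mm, from 0 to 85.4, set as the call begins (left out, the last holds). The fingers move at their own pace and stop on an object; "newtons" is the grip in N (left out, the last holds). Time passes only in rows, so rows that do not move let the fingers close. It gives the time, the measured TCP pose, the force, the opening and the grip force at its end, in the units of the state.
- env.sense(): the state, without advancing time (a new reading comes with each control period).
- env.snapshot(name): name is "scene" or "top"; returns a dict with "image" (384x512x3 uint8, red, green, blue), "K" (3x3 intrinsics, pixels), "R" (3x3) and "t" (3): a world point X has camera coordinates R X + t. Camera axes: x right, y down, z forward; pixel columns grow to the right and rows downward; lengths in m; the calibration is good to about 2 mm. A picture is of the moment at which its call begins. There is no depth.
- env.job_done(): hands the job in; it is judged then, once.
The state is a dict: "clock": time; "joints": joint angles; "dq": joint speeds; "tau": joint torques, N m; "tcp_pos": TCP position; "tool_rot": TCP orientation; "wrist_force": force on the tool from outside, world axes, zero at the start; "moment": the same for the moment, N m; "finger_gap": finger opening in m; "finger_force": force on a finger pad.
Only numpy, scipy, OpenCV 4.12 (cv2) and the standard library are available. Lean on these libraries where they do the work, as an engineer would, in place of code of your own. Each camera call takes 0.05 s, during which the arm holds its last target. There are 200 camera calls.

## Working session

There is one attempt and no reset: what is moved stays moved. The work goes in short steps, Python scripts to look and compute and a tool call to move; the robot and the scene stay as the last step left them, time stands still between calls to the robot, and variables do not carry over. Pictures are saved under pics/ and viewed, at most 14 in all, crops included, and the job is handed in when it is done.

Besides the shell and the picture viewer there is one more tool, called after "Request:" as name(argument=value, ...) on one line, values as JSON. play_rows: Moves the arm, as the interface text tells. Its arguments: {"type":"object","properties":{"deltas":{"type":"array"},"grip":{"type":"number"},"newtons":{"type":"number"}},"required":["deltas"]}

```bash
mkdir -p pics; ls; cat > h.py <<'E'
import numpy as np, cv2
from scipy.spatial.transform import Rotation as Ro
from workcell import env
def snap(n,save=None):
    s=env.snapshot(n)
    s={k:(np.array(v)) for k,v in s.items()}
    if save: cv2.imwrite('pics/'+save,s['image'][:,:,::-1])
    return s
def ray(s,u,v,z):
    d=s['R'].T@np.linalg.inv(s['K'])@np.array([u,v,1.]); c=-s['R'].T@s['t']
    return c+d*(z-c[2])/d[2]
def pix(s,X):
    p=s['K']@(s['R']@np.array(X)+s['t']); return p[:2]/p[2]
E
python3 - <<'E'
from h import *
for n in('scene','top'):
    s=snap(n,n+'0.png'); print(n,-s['R'].T@s['t'],s['K'][0,0])
t=env.sense();print(t['tcp_pos'],t['tool_rot'],t['finger_gap'],t['clock'],env.hold_point_z)
E
```

```text
pics
scene [-0.04502151  0.6662554   0.98650778] 389.1160691622266
top [0.2056444  0.00483262 1.39285317] 459.29617874346906
[ 0.22708948 -0.50065611  0.19098713] [-3.06969157e+00 -6.63627126e-01  2.54821803e-04] 0.08518620619741216 0.1 0.0187
```

View pics/scene0.png

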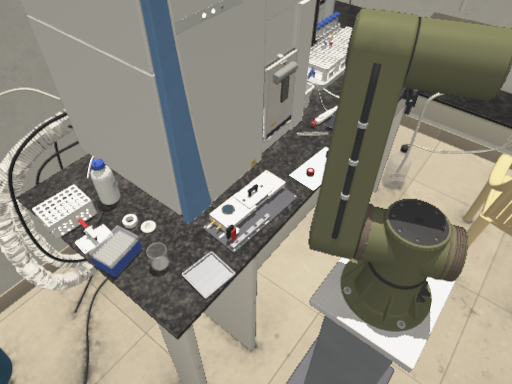

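View pics/top0.png

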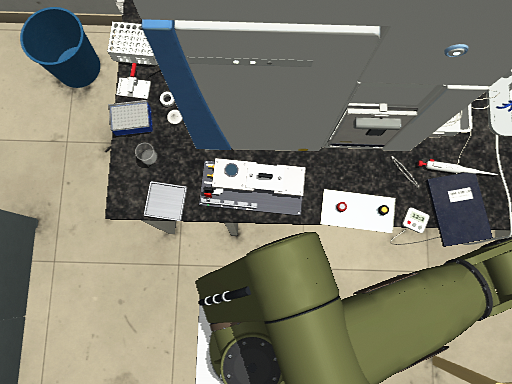

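The scene view shows the loader at (255,205), tray at (208,275), beaker at (157,257) and pad at (318,170). In the top view the loader is at (253,187), tray at (165,201), beaker at (146,153), and two mounts on the pad: red (342,207) and black with brass (384,210).

```bash
python3 - <<'E'
from h import *
a=cv2.imread('pics/top0.png')[145:235,135:405]; b=cv2.imread('pics/scene0.png')[160:300,140:340]
cv2.imwrite('pics/c1.png',cv2.resize(a,None,fx=2.96,fy=2.96,interpolation=cv2.INTER_CUBIC)[:, :800])
cv2.imwrite('pics/c2.png',cv2.resize(b,None,fx=4,fy=4,interpolation=cv2.INTER_CUBIC))
s=snap('top')
im=s['image'];hsv=cv2.cvtColor(im,cv2.COLOR_RGB2HSV)
# white regions: pad, hoods
g=((hsv[...,2]>190)&(hsv[...,1]<40)).astype(np.uint8)
g[:150]=0;g[235:]=0
for name,z,box in(('pad',.002,(318,400)),('roof',.04,(198,312)),('tray',.012,(140,192))):
    m=((hsv[...,2]>(190 if name!='tray' else 120))&(hsv[...,1]<50)).astype(np.uint8)
    m[:150]=0;m[235:]=0;m[:,:box[0]]=0;m[:,box[1]:]=0
    m=cv2.morphologyEx(m,cv2.MORPH_CLOSE,np.ones((5,5)))
    c=max(cv2.findContours(m,0,2)[0],key=cv2.contourArea)
    r=cv2.minAreaRect(c);P=np.array([ray(s,*p,z)[:2] for p in cv2.boxPoints(r)])
    d=np.diff(P[:3],axis=0); print(name,P.mean(0),np.linalg.norm(d,axis=1),np.degrees(np.arctan2(d[:,1],d[:,0])))
sat=((hsv[...,1]>110)&(hsv[...,2]>70)).astype(np.uint8)
sat[:150]=0;sat[235:]=0
n,l,st,ce=cv2.connectedComponentsWithStats(sat)
for i in range(1,n):
    if st[i,4]>4: print(st[i],ce[i],hsv[l==i].mean(0),ray(s,*ce[i],.02)[:2],ray(s,*ce[i],.066)[:2])
E
```

```text
pad [ 0.39436267 -0.31148717] [0.12586577 0.22619749] [ -7.02961815 -95.6786677 ]
roof [0.48898428 0.00772518] [0.10813102 0.3013407 ] [ -0.26318241 -91.49516408]
tray [0.41596491 0.27688937] [0.10826958 0.11633211] [ -5.36540641 -98.00588384]
[298 150   9   1   9] [302. 150.] [ 23.88888889 193.55555556 100.88888889] [ 0.58380786 -0.13827547] [ 0.57113679 -0.13348037]
[430 159   5   3  10] [431.9 159.7] [143.3 204.7 201.5] [ 0.56418442 -0.53889192] [ 0.55217087 -0.52067342]
[418 160   9   6  31] [421.41935484 162.90322581] [121.29032258 196.64516129 196.5483871 ] [ 0.55312111 -0.50613893] [ 0.54147826 -0.48901788]
[208 165   6   3   9] [211.22222222 166.11111111] [ 23.66666667 192.77777778 235.22222222] [0.52494578 0.13967931] [0.51424699 0.13516102]
[226 165  11  10  48] [230.9375 169.3125] [101.125      118.         105.89583333] [0.51657851 0.07891056] [0.50616009 0.07642844]
[207 174   6   3  12] [209.66666667 174.83333333] [ 23.         173.25       227.08333333] [0.49749335 0.14322201] [0.48771441 0.13858502]
[204 193   8   4  26] [207.69230769 194.42307692] [ 14.42307692 227.65384615 155.53846154] [0.43667392 0.14648682] [0.42893284 0.14174043]
[337 202  10   9  41] [341.65853659 206.07317073] [  0.75609756 215.3902439  164.        ] [ 0.41216737 -0.25946625] [ 0.40524744 -0.25061042]
[381 206   7   7  32] [384.03125 209.15625] [ 24.84375 158.5     221.96875] [ 0.40628191 -0.38737263] [ 0.39955918 -0.37423106]
[408 221   3   3   7] [408.71428571 222.        ] [153.42857143 244.57142857 225.85714286] [ 0.3693735  -0.46062365] [ 0.36388745 -0.44502767]
```

View pics/c1.png

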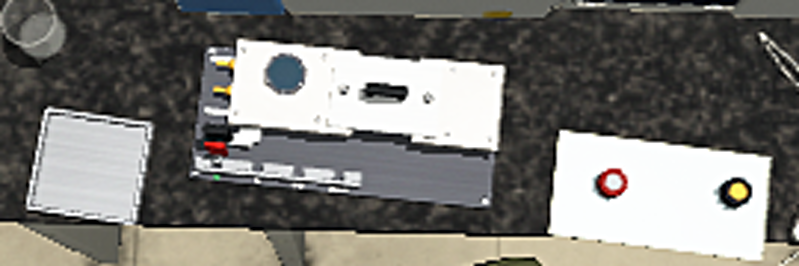

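View pics/c2.png

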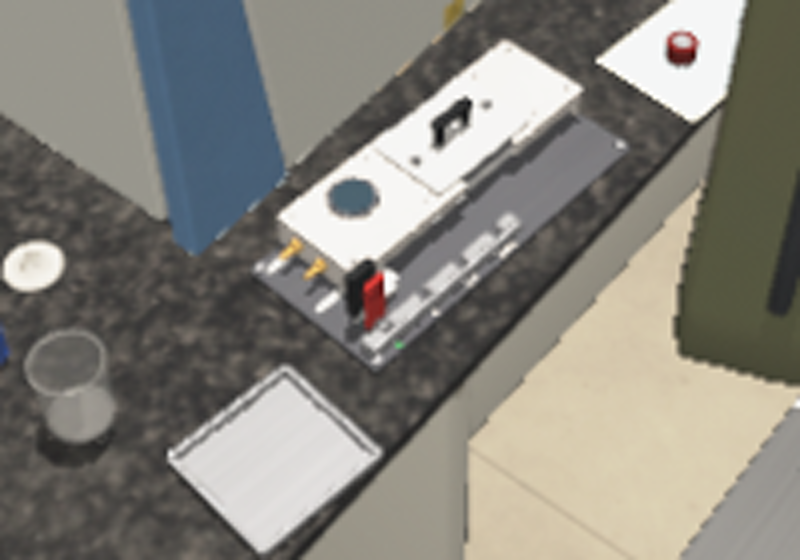

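```bash
cat >> h.py <<'E'
def fit(L,W):
    L=np.array(L,float);W=np.array(W,float)
    a=L-L.mean(0);b=W-W.mean(0)
    th=np.arctan2((a[:,0]*b[:,1]-a[:,1]*b[:,0]).sum(),(a*b).sum())
    R=np.array([[np.cos(th),-np.sin(th)],[np.sin(th),np.cos(th)]])
    o=W.mean(0)-R@L.mean(0)
    return o,th,np.linalg.norm(L@R.T+o-W,axis=1)
E
python3 - <<'E'
from h import *
s=snap('top');q=snap('scene')
c=lambda u,v,z:ray(s,(u+.5)/2.96-.5+135,(v+.5)/2.96-.5+145,z)[:2]
d=lambda u,v,z:ray(q,(u+.5)/4-.5+140,(v+.5)/4-.5+160,z)[:2]
L=[(.044,.157),(-.044,.157),(.044,-.117),(-.044,-.117),(0,.043),(0,-.043)]
Z=[.04]*4+[.0515]*2
print('top',fit(L,[c(*p,z) for p,z in zip([(237,39),(230,122),(506,66),(498,150),(343,90),(427,98)],Z)]))
L2=[(.044,-.117),(-.044,-.117),(0,.043),(0,-.043)]
print('scene',fit(L2,[d(*p,z) for p,z in zip([(506,38),(583,88),(417,160),(487,104)],[.04]*2+[.0515]*2)]))
print('handle',c(384,92,.071),d(455,108,.071))
L3=[(.055,.11),(.055,-.11),(-.055,-.11),(-.055,.11)]
print('pad',fit(L3,[c(*p,.002) for p in [(558,130),(771,157),(762,261),(549,234)]]))
L4=[(.052,.055),(.052,-.055),(-.052,-.055),(-.052,.055)]
print('tray',fit(L4,[c(*p,.012) for p in [(45,107),(153,124),(137,222),(27,208)]]))
print('tray s',fit(L4,[d(*p,.012) for p in [(168,457),(285,366),(382,453),(264,552)]]))
print('mounts',c(612,183,.02),c(737,192,.02),'red scene',d(682,38,.02))
print('beaker',c(37,27,.07),d(68,365,.07))
print('red tab',c(215,146,.066),'blk',c(217,130,.068),d(376,283,.066),d(360,270,.068))
E
```

```text
top (array([ 0.49081848, -0.02604578]), np.float64(-0.07514491258868375), array([0.00101486, 0.0023967 , 0.00154678, 0.00063448, 0.00136025,
       0.00211695]))
scene (array([ 0.49015996, -0.02264998]), np.float64(-0.054660234179634636), array([0.00445596, 0.00086973, 0.00211621, 0.00328163]))
handle [ 0.4883742  -0.02292653] [ 0.49290549 -0.02758846]
pad (array([ 0.40228749, -0.31156103]), np.float64(-0.10008122251960573), array([0.00123554, 0.00126261, 0.00066185, 0.00058894]))
tray (array([0.41611216, 0.27536967]), np.float64(-0.11052216637776835), array([0.00241848, 0.00179671, 0.00207085, 0.0016701 ]))
tray s (array([0.4157493 , 0.27786375]), np.float64(-0.1158153921078653), array([0.00061797, 0.000601  , 0.00090199, 0.0003594 ]))
mounts [ 0.41086628 -0.2587522 ] [ 0.40510055 -0.38620834] red scene [ 0.41706563 -0.26226869]
beaker [0.5454927  0.32630039] [0.55148358 0.33820694]
red tab [0.4301777 0.1429349] blk [0.445957   0.14148151] [0.43063858 0.14602675] [0.44672102 0.1453124 ]
```

```bash
cat >> h.py <<'E'
O=np.array([.4905,-.0255]);TH=-.073
RL=np.array([[np.cos(TH),-np.sin(TH)],[np.sin(TH),np.cos(TH)]])
def toL(p): return RL.T@(np.array(p)[:2]-O)
def toW(p): return RL@np.array(p)[:2]+O
def st():
    t=env.sense();R=Ro.from_rotvec(t['tool_rot']).as_matrix();return t,R
def goto(X,Y,Z,world=False):
    "units of tool shifts (x=ly,y=lx,z=down) once yaw is aligned; also the turn needed, from the present pose"
    t,R=st(); p=np.array(t['tcp_pos']); tgt=np.array([*( (X,Y) if world else toW((X,Y))),Z])
    des=np.column_stack([[*RL[:,1],0],[*RL[:,0],0],[0,0,-1]])
    print('L',np.r_[toL(p),p[2]].round(4),'d',(des.T@(tgt-p)/.025).round(2),'turn',np.degrees(Ro.from_matrix(R.T@des).as_rotvec()/8).round(2),'gap',round(t['finger_gap'],4),'t',t['clock'],'F',np.round(t['wrist_force'],1))
E
python3 - <<'E'
from h import *
goto(0,0,.12)
t,R=st();p=np.array(t['tcp_pos']);print(R.T@(np.array([*toW((0,0)),.15])-p)/.025)
s=snap('top')
print([ray(s,106,r,0)[:2] for r in(170,200)],ray(s,130,219,0)[:2], [toL(x) for x in((.4109,-.2595),(.4051,-.3862),(.415,.277),(.42,.40))])
E
```

```text
L [-0.228  -0.4932  0.1912] d [19.73  9.12  2.85] turn [-0.   -0.   -7.68] gap 0.0854 t 0.25 F [-0.1 -0.4  0.7]
[ 17.44676775 -12.96126897   1.65639117]
[array([0.50811959, 0.4671942 ]), array([0.41412418, 0.45909395])] [0.35775334 0.38120978] [array([-0.06232117, -0.23918242]), array([-0.05886483, -0.36596801]), array([-0.09736181,  0.29618774]), array([-0.10134616,  0.41922483])]
```

Request:
play_rows(deltas=[[0,0,0,0,0,-1],[0,0,0,0,0,-1],[0,0,0,0,0,-1],[0,0,0,0,0,-1],[0,0,0,0,0,-1]], grip=60)

```text
clock: 0.8
tcp_pos: [0.2272, -0.5008, 0.1914]
tool_rot: [-2.653, -1.682, -0.0]
wrist_force: [-0.0, -0.3, -0.1]
finger_gap: 0.0602
finger_force: 0.0
```

Request:
play_rows(deltas=[[0,0,0,0,0,-1],[0,0,0,0,0,-1],[0,0,0,0,0,-0.68],[0.5,0.2,0,0,0,0],[1,0.45,0,0,0,0]])

```text
clock: 1.3
tcp_pos: [0.2459, -0.4643, 0.1911]
tool_rot: [-2.305, -2.133, -0.0]
wrist_force: [-0.6, 0.4, 1.0]
finger_gap: 0.06
finger_force: 0.0
```

Request:
play_rows(deltas=[[1,0.45,0,0,0,0],[1,0.45,0,0,0,0],[1,0.45,0,0,0,0],[1,0.45,0,0,0,0],[1,0.45,0,0,0,0]])

```text
clock: 1.8
tcp_pos: [0.3118, -0.3422, 0.1915]
tool_rot: [2.304, 2.135, 0.0]
wrist_force: [0.7, -0.0, -0.6]
finger_gap: 0.0601
finger_force: 0.0
```

Request:
play_rows(deltas=[[1,0.45,0,0,0,0],[1,0.45,0,0,0,0],[1,0.45,0,0,0,0],[1,0.45,0,0,0,0],[1,0.45,0,0,0,0]])

```text
clock: 2.3
tcp_pos: [0.3767, -0.2217, 0.1915]
tool_rot: [2.304, 2.135, 0.0]
wrist_force: [-0.8, 0.0, -1.0]
finger_gap: 0.0601
finger_force: 0.0
```

Request:
play_rows(deltas=[[1,0.45,0,0,0,0],[1,0.45,0,0,0,0],[1,0.5,0,0,0,0],[1,0.5,0,0,0,0],[1,0.5,0,0,0,0]])

```text
clock: 2.8
tcp_pos: [0.4455, -0.1014, 0.1915]
tool_rot: [2.304, 2.135, 0.0]
wrist_force: [1.1, 0.5, -0.1]
finger_gap: 0.0601
finger_force: 0.0
```

```bash
python3 -c "
from h import *
goto(0,0,.11)"
```

```text
L [-0.0394 -0.0789  0.1915] d [3.16 1.58 3.26] turn [ 0.   -0.   -0.02] gap 0.0601 t 2.8 F [ 1.1  0.5 -0.1]
```

Request:
play_rows(deltas=[[1,0.5,0,0,0,0],[1,0.5,0,0,0,0],[0.8,0.4,1,0,0,0],[0.2,0.1,1,0,0,0],[0,0,0,0,0,0]])

```text
clock: 3.3
tcp_pos: [0.4865, -0.0296, 0.1388]
tool_rot: [-2.299, -2.135, 0.005]
wrist_force: [0.3, -0.0, 0.3]
finger_gap: 0.06
finger_force: 0.0
```

```bash
python3 -c "
from h import *
goto(0,0,.054)
s=snap('scene','s1.png'); u=pix(s,[*toW((0,0)),.071]);print(u)
i=cv2.imread('pics/s1.png')[140:290,120:350];cv2.imwrite('pics/s1c.png',cv2.resize(i,None,fx=3.4,fy=3.4,interpolation=2))"
```

```text
L [-0.0037 -0.0044  0.1388] d [0.17 0.15 3.39] turn [-0.04 -0.   -0.01] gap 0.06 t 3.3 F [ 0.3 -0.   0.3]
[253.55913895 187.31983107]
```

View pics/s1c.png

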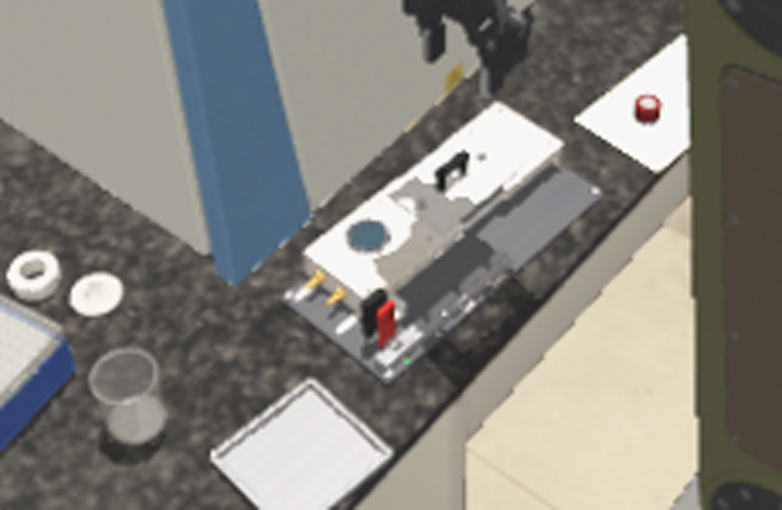

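The scene crop shows the handle bar at crop (453,162), where my pose predicts (454,161); the red mount is at (647,108) and the pinch grip at (380,310).

Request:
play_rows(deltas=[[0.15,0.1,1,0,0,0],[0,0,1,0,0,0],[0,0,1,0,0,0],[0,0,0.3,0,0,0],[0,0,0,0,0,0]])

```text
clock: 3.85
tcp_pos: [0.4909, -0.0278, 0.0596]
tool_rot: [-2.302, -2.138, 0.0]
wrist_force: [0.8, 0.3, 0.8]
finger_gap: 0.0598
finger_force: 0.0
```

Request:
play_rows(deltas=[[0,0,0,0,0,0],[0,0,0,0,0,0],[0,0,0,0,0,0],[0,0,0,0,0,0],[0,0,0,0,0,0]], grip=0, newtons=60)

```text
clock: 4.35
tcp_pos: [0.4911, -0.0275, 0.0592]
tool_rot: [2.301, 2.139, 0.0]
wrist_force: [0.5, 0.0, 0.4]
finger_gap: 0.0002
finger_force: 0.0
```

```bash
python3 -c "
from h import *
goto(0,0,.054)"
```

```text
L [ 0.0007 -0.002   0.0592] d [ 0.08 -0.03  0.21] turn [0. 0. 0.] gap 0.0002 t 4.35 F [0.5 0.  0.4]
```

```bash
python3 -c "
from h import *
s=snap('scene','s2.png');u=snap('top','t2.png');print(pix(s,[.4911,-.0275,.0592]),pix(u,[.4911,-.0275,.0592]))
i=cv2.imread('pics/s2.png')[140:230,200:320];j=cv2.imread('pics/t2.png')[140:230,195:315]
cv2.imwrite('pics/c3.png',np.hstack([cv2.resize(k,None,fx=3.3,fy=3.3,interpolation=2) for k in(i,j)]))"
```

```text
[253.76647113 189.3781647 ] [265.85687795 175.72313293]
```

View pics/c3.png

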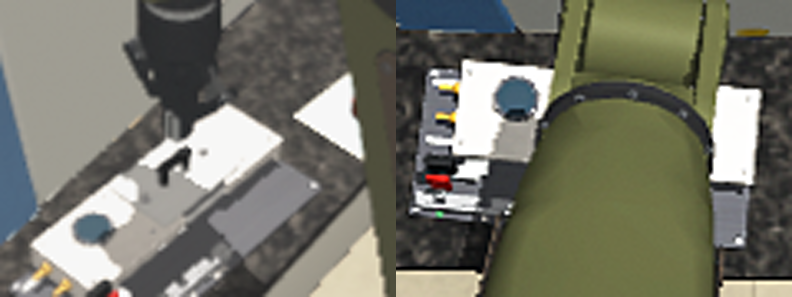

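The scene crop shows the closed fingers ending at crop (177,140), right at the bar's upper edge (178,150). It is unclear whether they are above or behind the bar, so I need a larger crop.

```bash
python3 -c "
from h import *
i=cv2.imread('pics/s2.png')[150:205,225:290]
cv2.imwrite('pics/c4.png',cv2.resize(i,None,fx=10,fy=10,interpolation=0))
s=snap('scene')
for z in(.06,.08):
  for x in(-.02,0,.02): print(z,x,pix(s,[*toW((x,0)),z]))
"
```

```text
0.06 -0.02 [258.0806631  192.67632588]
0.06 0 [253.53510572 189.64035807]
0.06 0.02 [249.05454608 186.6478021 ]
0.08 -0.02 [258.17771296 188.43943989]
0.08 0 [253.57902926 185.39932325]
0.08 0.02 [249.04685578 182.40317546]
```

View pics/c4.png

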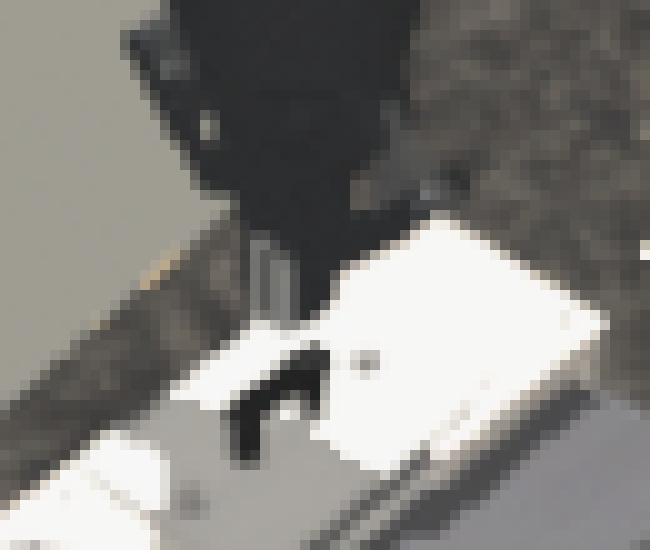

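The closed fingers end at about pixel (254,182.5), short of the bar, where (253.8,189.4) was expected. I'll check tool height by touching the bare base plate, whose top is known to be 7 mm.

Request:
play_rows(deltas=[[0,0,-1,0,0,0],[0,0,-1,0,0,0],[-0.8,-0.6,0,0,0,0],[-0.9,-0.7,0,0,0,0],[-0.9,-0.8,0,0,0,0]])

```text
clock: 5.0
tcp_pos: [0.4333, -0.0891, 0.1091]
tool_rot: [2.3, 2.14, 0.0]
wrist_force: [0.4, -0.5, 0.8]
finger_gap: -0.0002
finger_force: 0.0
```

Request:
play_rows(deltas=[[-0.9,-0.7,0.3,0,0,0],[0,0,0.8,0,0,0],[0,0,0.8,0,0,0],[0,0,0.8,0,0,0],[0,0,0,0,0,0]])

```text
clock: 5.5
tcp_pos: [0.4135, -0.1093, 0.0397]
tool_rot: [-2.298, -2.137, 0.003]
wrist_force: [-0.4, 0.1, 0.3]
finger_gap: 0.0003
finger_force: 0.0
```

```bash
python3 -c "
from h import *
goto(-.07,-.09,.007)
s=snap('scene','s3.png');p=env.sense()['tcp_pos'];print(pix(s,p))
i=cv2.imread('pics/s3.png')[140:220,225:325]
cv2.imwrite('pics/c5.png',cv2.resize(i,None,fx=7,fy=7,interpolation=0))
"
```

```text
L [-0.0707 -0.0892  0.0397] d [-0.03  0.03  1.31] turn [-0.03 -0.01  0.  ] gap 0.0003 t 5.5 F [-0.4  0.1  0.3]
[286.93227771 189.56326461]
```

View pics/c5.png

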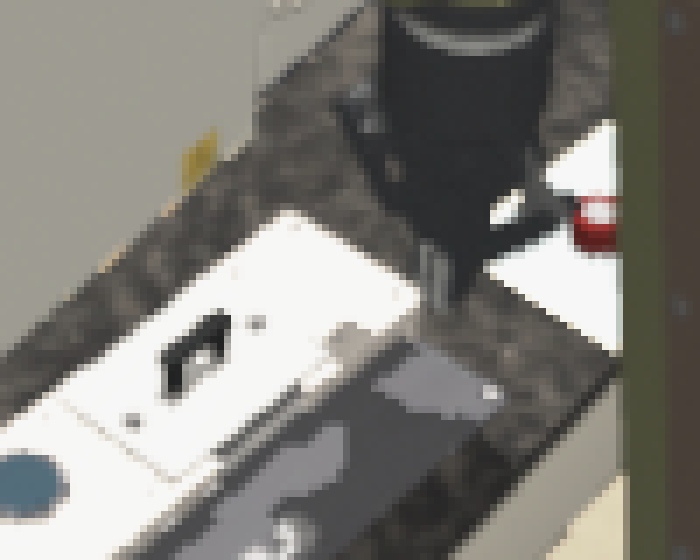

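Fingertip at (287,184.5) against a predicted (286.9,189.6): the column agrees but it sits about 5 px high. Probing down.

Request:
play_rows(deltas=[[0,0,0.3,0,0,0],[0,0,0.3,0,0,0],[0,0,0.2,0,0,0],[0,0,0.1,0,0,0],[0,0,0,0,0,0]])

```text
clock: 6.05
tcp_pos: [0.4147, -0.1097, 0.0187]
tool_rot: [-2.3, -2.139, 0.0]
wrist_force: [0.3, 0.4, 0.4]
finger_gap: 0.0
finger_force: 0.0
```

Request:
play_rows(deltas=[[0,0,0.1,0,0,0],[0,0,0.1,0,0,0],[0,0,0,0,0,0]])

```text
clock: 6.35
tcp_pos: [0.4147, -0.1097, 0.0137]
tool_rot: [-2.3, -2.139, 0.0]
wrist_force: [0.1, -0.3, -0.3]
finger_gap: -0.0001
finger_force: 0.0
```

Request:
play_rows(deltas=[[0,0,0.1,0,0,0],[0,0,0,0,0,0]])

```text
clock: 6.55
tcp_pos: [0.4147, -0.1097, 0.0113]
tool_rot: [-2.3, -2.139, 0.0]
wrist_force: [-0.6, 0.2, -0.0]
finger_gap: 0.0001
finger_force: 0.0
```

Request:
play_rows(deltas=[[0,0,0.1,0,0,0],[0,0,0,0,0,0]])

```text
clock: 6.75
tcp_pos: [0.4147, -0.1097, 0.0087]
tool_rot: [-2.3, -2.139, 0.0]
wrist_force: [-0.3, -0.5, -0.3]
finger_gap: 0.0003
finger_force: 0.0
```

Request:
play_rows(deltas=[[0,0,0.1,0,0,0],[0,0,0,0,0,0]])

```text
clock: 6.95
tcp_pos: [0.4147, -0.1097, 0.0062]
tool_rot: [-2.3, -2.139, 0.0]
wrist_force: [-0.4, -0.1, 0.1]
finger_gap: -0.0002
finger_force: 0.0
```

Request:
play_rows(deltas=[[0,0,0.06,0,0,0],[0,0,0,0,0,0]])

```text
clock: 7.15
tcp_pos: [0.4147, -0.1097, 0.0048]
tool_rot: [-2.301, -2.139, 0.0]
wrist_force: [0.4, -0.2, 0.8]
finger_gap: 0.0002
finger_force: 0.0
```

```bash
python3 -c "
from h import *
goto(-.07,-.09,.007)
s=snap('scene','s4.png');p=env.sense()['tcp_pos'];print(pix(s,p))
i=cv2.imread('pics/s4.png')[150:220,240:330]
cv2.imwrite('pics/c6.png',cv2.resize(i,None,fx=8,fy=8,interpolation=0))
"
```

```text
L [-0.0694 -0.0895  0.0048] d [-0.02 -0.02 -0.09] turn [-0. -0.  0.] gap 0.0002 t 7.15 F [ 0.4 -0.2  0.8]
[286.09824656 196.74407512]
```

View pics/c6.png

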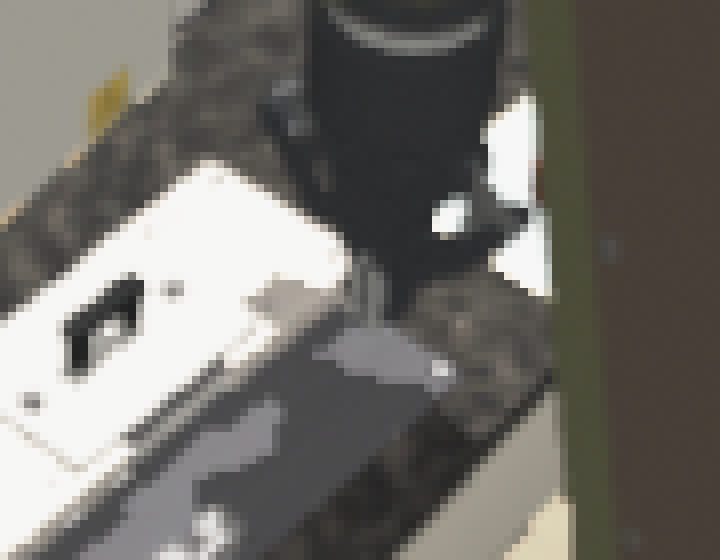

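Fingertip now at (287,191) against a predicted (286,197), with no contact below 7 mm, so the tips really are higher than the readout says. Continuing the probe to find by how much.

Request:
play_rows(deltas=[[0,0,0.1,0,0,0],[0,0,0.1,0,0,0],[0,0,0,0,0,0]])

```text
clock: 7.5
tcp_pos: [0.4146, -0.1097, -0.0004]
tool_rot: [-2.3, -2.139, 0.0]
wrist_force: [-0.1, -0.5, 0.0]
finger_gap: -0.0001
finger_force: 0.0
```

Request:
play_rows(deltas=[[0,0,0.1,0,0,0],[0,0,0,0,0,0]])

```text
clock: 7.7
tcp_pos: [0.4147, -0.1097, -0.0028]
tool_rot: [-2.3, -2.139, 0.0]
wrist_force: [0.5, 0.2, 0.2]
finger_gap: -0.0001
finger_force: 0.0
```

Request:
play_rows(deltas=[[0,0,0.1,0,0,0],[0,0,0,0,0,0]])

```text
clock: 7.9
tcp_pos: [0.4147, -0.1097, -0.0053]
tool_rot: [-2.3, -2.139, 0.0]
wrist_force: [0.2, -0.3, -0.0]
finger_gap: 0.0002
finger_force: 0.0
```

Request:
play_rows(deltas=[[0,0,0.1,0,0,0],[0,0,0,0,0,0]])

```text
clock: 8.1
tcp_pos: [0.4147, -0.1097, -0.0078]
tool_rot: [-2.301, -2.139, 0.0]
wrist_force: [-1.4, 0.0, -0.0]
finger_gap: 0.0
finger_force: 0.0
```

Request:
play_rows(deltas=[[0,0,0.1,0,0,0],[0,0,0,0,0,0]])

```text
clock: 8.3
tcp_pos: [0.4147, -0.1097, -0.0103]
tool_rot: [-2.3, -2.139, 0.0]
wrist_force: [0.3, 0.1, -0.1]
finger_gap: -0.0003
finger_force: 0.0
```

Request:
play_rows(deltas=[[0,0,0.1,0,0,0],[0,0,0,0,0,0]])

```text
clock: 8.5
tcp_pos: [0.4147, -0.1097, -0.0128]
tool_rot: [-2.3, -2.139, 0.0]
wrist_force: [-0.6, -0.2, 0.1]
finger_gap: -0.0002
finger_force: 0.0
```

Request:
play_rows(deltas=[[0,0,0.08,0,0,0],[0,0,0,0,0,0]])

```text
clock: 8.7
tcp_pos: [0.4147, -0.1097, -0.0147]
tool_rot: [-2.3, -2.139, 0.0]
wrist_force: [-0.1, 1.2, 0.2]
finger_gap: 0.0001
finger_force: 0.0
```

Request:
play_rows(deltas=[[0,0,0.08,0,0,0],[0,0,0,0,0,0]])

```text
clock: 8.9
tcp_pos: [0.4147, -0.1097, -0.0167]
tool_rot: [-2.3, -2.139, 0.0]
wrist_force: [0.1, 0.2, -0.6]
finger_gap: -0.0002
finger_force: 0.0
```

Request:
play_rows(deltas=[[0,0,0.06,0,0,0],[0,0,0,0,0,0]])

```text
clock: 9.1
tcp_pos: [0.4147, -0.1097, -0.0182]
tool_rot: [-2.301, -2.139, 0.0]
wrist_force: [0.7, 0.3, -0.8]
finger_gap: -0.0
finger_force: 0.0
```

Request:
play_rows(deltas=[[0,0,0.06,0,0,0],[0,0,0,0,0,0]])

```text
clock: 9.3
tcp_pos: [0.4148, -0.1097, -0.0197]
tool_rot: [-2.301, -2.139, 0.0]
wrist_force: [-0.0, -0.4, 0.6]
finger_gap: -0.0002
finger_force: 0.0
```

Request:
play_rows(deltas=[[0,0,0.06,0,0,0],[0,0,0,0,0,0]])

```text
clock: 9.5
tcp_pos: [0.4147, -0.1097, -0.0212]
tool_rot: [-2.3, -2.139, 0.0]
wrist_force: [-0.1, -0.1, 0.4]
finger_gap: 0.0002
finger_force: 0.0
```

```bash
python3 -c "
from h import *
goto(-.07,-.09,.007)
s=snap('scene','s5.png')
d=snap('scene')['image'].astype(int)
i=d[150:215,270:305].sum(2)
import sys
for r in range(24,60,1): print(r+150,''.join('#' if v<150 else '+' if v<260 else '.' for v in i[r]))
"
```

```text
L [-0.0694 -0.0895 -0.0212] d [-0.02 -0.02 -1.13] turn [-0. -0.  0.] gap 0.0002 t 9.5 F [-0.1 -0.1  0.4]
174 .....+++######################....+
175 .....++##+##################++.....
176 ......+##++################+++.....
177 .......##+++################++.....
178 .......+#+++################++.....
179 ........##.+################++.....
180 ........+#################+++++....
181 .........###############++++++++..+
182 .........+++###########++++++++++++
183 ............+##########++++++++++++
184 .............##########++++++++++++
185 .............##########+++++####+++
186 .............++################++++
187 .............+++###############+..+
188 ............++..+##########+++++.++
189 ...........++..+++########+.+....++
190 ..........+++.....+#####++....+++++
191 ........+++++....+###+++++....+++++
192 .......++++...+..+###+.+++....+++++
193 ......+++++...+..+##+...+++..+++..+
194 .....++++++++.+..+#+......+++.....+
195 ....+++++++++.+..++........++++...+
196 ..+++++++++++++............+++++...
197 .+++++++++++++++++++++++....+++....
198 ++++.++++++++++++++++++++..++++.+..
199 +++...+++++++++++++++++++++++++++..
200 +.....+++++++++++++++++++++++++++.+
201 .....++++++++++++++++++++##+++++++#
202 .....++++++++++++++++++#####++.++++
203 .....+++++++++++++++++######+..+++.
204 .....+++++++++++++++++#######++++..
205 ....++++++++++++++++++#########+...
206 ...+++++++++++++++++++########+....
207 +++++++++++++++++++++########+.....
208 ++++++++++++++++##+++########......
209 +++++++++++++++####+++######+......
```

Request:
play_rows(deltas=[[0,0,0.05,0,0,0],[0,0,0,0,0,0]])

```text
clock: 9.8
tcp_pos: [0.4148, -0.1097, -0.0224]
tool_rot: [-2.301, -2.139, 0.0]
wrist_force: [0.8, -0.1, 0.0]
finger_gap: -0.0003
finger_force: 0.0
```

Request:
play_rows(deltas=[[0,0,0.05,0,0,0],[0,0,0,0,0,0]])

```text
clock: 10.0
tcp_pos: [0.4147, -0.1097, -0.0237]
tool_rot: [-2.3, -2.139, 0.0]
wrist_force: [0.1, 1.2, -1.1]
finger_gap: 0.0001
finger_force: 0.0
```

Request:
play_rows(deltas=[[0,0,0.05,0,0,0],[0,0,0,0,0,0]])

```text
clock: 10.2
tcp_pos: [0.4147, -0.1097, -0.0249]
tool_rot: [-2.301, -2.139, 0.0]
wrist_force: [0.1, 0.3, 0.2]
finger_gap: -0.0001
finger_force: 0.0
```

Request:
play_rows(deltas=[[0,0,0.04,0,0,0],[0,0,0,0,0,0]])

```text
clock: 10.4
tcp_pos: [0.4148, -0.1097, -0.0259]
tool_rot: [-2.301, -2.139, 0.0]
wrist_force: [-0.7, -0.8, 0.2]
finger_gap: -0.0003
finger_force: 0.0
```

Request:
play_rows(deltas=[[0,0,0.04,0,0,0],[0,0,0,0,0,0]])

```text
clock: 10.6
tcp_pos: [0.4148, -0.1097, -0.0269]
tool_rot: [-2.301, -2.139, 0.0]
wrist_force: [0.4, 1.2, 0.0]
finger_gap: 0.0002
finger_force: 0.0
```

Request:
play_rows(deltas=[[0,0,0.04,0,0,0],[0,0,0,0,0,0]])

```text
clock: 10.8
tcp_pos: [0.4148, -0.1097, -0.0279]
tool_rot: [-2.301, -2.139, 0.0]
wrist_force: [0.4, -0.7, 0.7]
finger_gap: 0.0005
finger_force: 0.0
```

Request:
play_rows(deltas=[[0,0,0.04,0,0,0],[0,0,0,0,0,0]])

```text
clock: 11.0
tcp_pos: [0.4148, -0.1097, -0.0289]
tool_rot: [-2.301, -2.139, 0.0]
wrist_force: [0.3, -0.0, -0.3]
finger_gap: 0.0002
finger_force: 0.0
```

Request:
play_rows(deltas=[[0,0,0.04,0,0,0],[0,0,0,0,0,0]])

```text
clock: 11.2
tcp_pos: [0.4147, -0.1097, -0.0299]
tool_rot: [-2.301, -2.139, 0.0]
wrist_force: [0.5, -0.3, -0.5]
finger_gap: -0.0
finger_force: 0.0
```

```bash
python3 -c "
from h import *
s=snap('scene','s6.png');p=env.sense()['tcp_pos'];print(pix(s,p),pix(s,[p[0],p[1],.007]),pix(s,[p[0],p[1],.0]))
i=s['image'][160:215,255:320]
cv2.imwrite('pics/c7.png',cv2.resize(i[:,:,::-1],None,fx=10,fy=10,interpolation=0))
"
```

```text
[285.43098674 203.4743034 ] [286.15117437 196.33534115] [286.01211347 197.71380213]
```

View pics/c7.png

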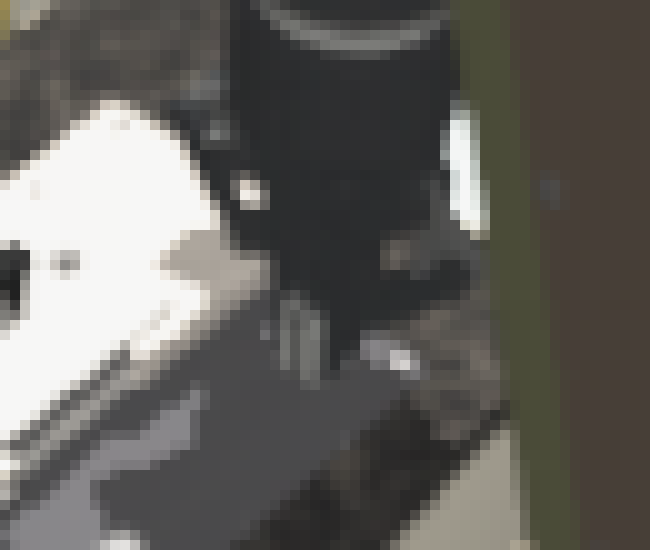

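Visible tip at about (286,198.5), essentially at the plate. Continuing to contact.

Request:
play_rows(deltas=[[0,0,0.04,0,0,0],[0,0,0,0,0,0]])

```text
clock: 11.45
tcp_pos: [0.4148, -0.1097, -0.0309]
tool_rot: [-2.301, -2.139, 0.0]
wrist_force: [0.3, 0.9, -0.3]
finger_gap: 0.0002
finger_force: 0.0
```

Request:
play_rows(deltas=[[0,0,0.04,0,0,0],[0,0,0,0,0,0]])

```text
clock: 11.65
tcp_pos: [0.4148, -0.1097, -0.0319]
tool_rot: [-2.301, -2.139, 0.0]
wrist_force: [0.0, -0.5, 1.1]
finger_gap: 0.0001
finger_force: 0.0
```

Request:
play_rows(deltas=[[0,0,0.04,0,0,0],[0,0,0,0,0,0]])

```text
clock: 11.85
tcp_pos: [0.4149, -0.1098, -0.0327]
tool_rot: [2.301, 2.139, 0.0]
wrist_force: [-0.7, 0.2, 0.7]
finger_gap: 0.0003
finger_force: 0.6
```

Request:
play_rows(deltas=[[0,0,0.04,0,0,0],[0,0,0,0,0,0]])

```text
clock: 12.05
tcp_pos: [0.415, -0.1098, -0.0328]
tool_rot: [2.3, 2.139, 0.0]
wrist_force: [-9.0, 1.9, 22.5]
finger_gap: -0.0004
finger_force: 11.6
```

Contact at readout -0.0325 where the true surface is 0.007: the tips are 39.5 mm above the reported TCP. I'll apply that correction.

```bash
sed -i "s/p=np.array(t\['tcp_pos'\]); tgt/p=np.array(t['tcp_pos'])+[0,0,.0395]; tgt/" h.py; python3 -c "
from h import *
goto(0,0,.12)"
```

```text
L [-0.0692 -0.0895  0.0067] d [ 3.58  2.77 -4.53] turn [0. 0. 0.] gap -0.0004 t 12.05 F [-9.   1.9 22.5]
```

Request:
play_rows(deltas=[[0,0,-0.5,0,0,0],[0,0,-1,0,0,0],[0,0,-1,0,0,0],[0,0,-1,0,0,0],[0,0,-1,0,0,0]], grip=60)

```text
clock: 12.55
tcp_pos: [0.4146, -0.1097, 0.0797]
tool_rot: [-2.301, -2.139, 0.0]
wrist_force: [0.3, -0.2, 0.2]
finger_gap: 0.0598
finger_force: 0.0
```

Request:
play_rows(deltas=[[0.9,0.7,0,0,0,0],[0.9,0.7,0,0,0,0],[0.9,0.7,0,0,0,0],[0.9,0.7,0,0,0,0],[0,0,0,0,0,0]])

```text
clock: 13.05
tcp_pos: [0.4925, -0.0232, 0.0786]
tool_rot: [2.298, 2.142, 0.001]
wrist_force: [-0.6, -0.1, 0.4]
finger_gap: 0.0599
finger_force: 0.0
```

```bash
python3 -c "
from h import *
goto(0,0,.054)"
```

```text
L [0.0019 0.0025 0.1181] d [-0.1  -0.07  2.56] turn [ 0.   -0.    0.02] gap 0.0599 t 13.05 F [-0.6 -0.1  0.4]
```

Request:
play_rows(deltas=[[-0.1,-0.05,1,0,0,0],[0,0,1,0,0,0],[0,0,0.5,0,0,0],[0,0,0,0,0,0],[0,0,0,0,0,0]])

```text
clock: 13.55
tcp_pos: [0.49, -0.0277, 0.0169]
tool_rot: [2.301, 2.139, 0.001]
wrist_force: [0.7, -0.8, 0.7]
finger_gap: 0.06
finger_force: 0.0
```

Request:
play_rows(deltas=[[0,0,0,0,0,0],[0,0,0,0,0,0],[0,0,0,0,0,0],[0,0,0,0,0,0],[0,0,0,0,0,0]], grip=0, newtons=60)

```text
clock: 14.05
tcp_pos: [0.4914, -0.0276, 0.0174]
tool_rot: [2.298, 2.137, 0.004]
wrist_force: [4.7, -0.6, 3.0]
finger_gap: 0.0099
finger_force: 61.8
```

```bash
python3 -c "
from h import *
goto(0,0,.054)"
```

```text
L [ 0.0011 -0.0021  0.0569] d [ 0.08 -0.04  0.12] turn [0.03 0.   0.  ] gap 0.0099 t 14.05 F [ 4.7 -0.6  3. ]
```

Request:
play_rows(deltas=[[0,0,-0.3,0,0,0],[0,0,-0.6,0,0,0],[0,0,-1,0,0,0],[0,0,-1,0,0,0],[0,0,-1,0,0,0]])

```text
clock: 14.55
tcp_pos: [0.4895, -0.0274, 0.1148]
tool_rot: [-2.301, -2.139, 0.0]
wrist_force: [-0.2, -0.2, -2.1]
finger_gap: 0.01
finger_force: 61.2
```

Request:
play_rows(deltas=[[0.5,-0.1,0,0,0,0],[0.9,-0.2,0,0,0,0],[0.9,-0.2,0,0,0,0],[0.9,-0.2,0,0,0,0],[0.9,-0.2,0,0,0,0]])

```text
clock: 15.05
tcp_pos: [0.4739, 0.0777, 0.1129]
tool_rot: [-2.3, -2.139, 0.001]
wrist_force: [0.2, -0.0, -1.3]
finger_gap: 0.0103
finger_force: 61.2
```

Request:
play_rows(deltas=[[0.9,-0.25,0,0,0,0],[0.9,-0.25,0,0,0,0],[0.9,-0.25,0,0,0,0],[0.9,-0.25,0,0,0,0],[0.9,-0.25,0,0,0,0]])

```text
clock: 15.55
tcp_pos: [0.4508, 0.1921, 0.1128]
tool_rot: [-2.3, -2.139, 0.002]
wrist_force: [-0.0, -0.2, -0.9]
finger_gap: 0.0099
finger_force: 61.2
```

Request:
play_rows(deltas=[[0.9,-0.25,0,0,0,0],[0.9,-0.25,0,0,0,0],[0.9,-0.25,0,0,0,0],[0.9,-0.25,0,0,0,0],[0.9,-0.25,0,0,0,0]])

```text
clock: 16.05
tcp_pos: [0.4277, 0.3065, 0.1128]
tool_rot: [-2.3, -2.139, 0.002]
wrist_force: [1.1, 0.1, -0.5]
finger_gap: 0.01
finger_force: 61.2
```

```bash
python3 -c "
from h import *
goto(.42,.40,.018,True)"
```

```text
L [-0.0869  0.3265  0.1523] d [ 3.71 -0.58  5.37] turn [-0.01  0.01  0.  ] gap 0.01 t 16.05 F [ 1.1  0.1 -0.5]
```

Request:
play_rows(deltas=[[0.9,-0.15,0,0,0,0],[0.9,-0.15,0,0,0,0],[0.9,-0.15,0,0,0,0],[0.7,-0.1,0,0,0,0],[0.1,0,1,0,0,0]])

```text
clock: 16.55
tcp_pos: [0.4214, 0.3965, 0.0901]
tool_rot: [-2.299, -2.141, -0.007]
wrist_force: [-0.1, 0.1, -1.6]
finger_gap: 0.0104
finger_force: 61.2
```

Request:
play_rows(deltas=[[0,0,1,0,0,0],[0,0,1,0,0,0],[0,0,1,0,0,0],[0,0,0.5,0,0,0],[0,0,0,0,0,0]])

```text
clock: 17.05
tcp_pos: [0.4202, 0.3931, -0.0007]
tool_rot: [-2.3, -2.139, 0.006]
wrist_force: [0.2, -0.8, -1.0]
finger_gap: 0.0102
finger_force: 61.1
```

```bash
python3 -c "
from h import *
goto(.42,.40,.018,True)"
```

```text
L [-0.1007  0.4123  0.0388] d [ 0.28 -0.03  0.83] turn [-0.02  0.02  0.  ] gap 0.0102 t 17.05 F [ 0.2 -0.8 -1. ]
```

Request:
play_rows(deltas=[[0.25,0,0.4,0,0,0],[0,0,0.3,0,0,0],[0,0,0.1,0,0,0],[0,0,0,0,0,0],[0,0,0.06,0,0,0]])

```text
clock: 17.55
tcp_pos: [0.4221, 0.4, -0.0198]
tool_rot: [2.301, 2.139, 0.001]
wrist_force: [0.2, -0.3, -2.1]
finger_gap: 0.0101
finger_force: 61.2
```

Request:
play_rows(deltas=[[0,0,0,0,0,0],[0,0,0,0,0,0]])

```text
clock: 17.75
tcp_pos: [0.422, 0.3999, -0.02]
tool_rot: [2.301, 2.139, 0.001]
wrist_force: [-0.4, -0.4, -1.5]
finger_gap: 0.0103
finger_force: 61.2
```

```bash
python3 -c "
from h import *
goto(.42,.40,.017,True)"
```

```text
L [-0.0994  0.4193  0.0195] d [-0.   -0.08  0.1 ] turn [ 0. -0.  0.] gap 0.0103 t 17.75 F [-0.4 -0.4 -1.5]
```

Request:
play_rows(deltas=[[0,0,0.06,0,0,0],[0,0,0.03,0,0,0],[0,0,0,0,0,0]])

```text
clock: 18.05
tcp_pos: [0.4218, 0.3999, -0.0226]
tool_rot: [-2.301, -2.139, 0.0]
wrist_force: [-0.6, -0.4, -0.8]
finger_gap: 0.01
finger_force: 61.2
```

Request:
play_rows(deltas=[[0,0,0,0,0,0],[0,0,0,0,0,0],[0,0,0,0,0,0]], grip=60)

```text
clock: 18.35
tcp_pos: [0.4219, 0.3999, -0.0224]
tool_rot: [2.301, 2.139, 0.0]
wrist_force: [1.5, -0.4, -0.2]
finger_gap: 0.0534
finger_force: 0.0
```

Request:
play_rows(deltas=[[0,0,-1,0,0,0],[0,0,-1,0,0,0],[0,0,-1,0,0,0],[0,0,-1,0,0,0],[0,0,-0.5,0,0,0]])

```text
clock: 18.85
tcp_pos: [0.4224, 0.4004, 0.0922]
tool_rot: [2.301, 2.139, 0.004]
wrist_force: [0.1, 0.8, -0.2]
finger_gap: 0.0599
finger_force: 0.0
```

```bash
python3 -c "
from h import *
goto(-.055,.164,.13)
s=snap('scene','s7.png');u=snap('top','t7.png')
cc=lambda u_,v_,z:ray(s,u_,v_,z)[:2]
i=cv2.imread('pics/s7.png')[170:310,130:330];j=cv2.imread('pics/t7.png')[145:235,90:410]
cv2.imwrite('pics/c8.png',np.vstack([cv2.resize(i,(560,392),interpolation=2),cv2.resize(j,(560,158),interpolation=2)]))
for im,n,z,q in((s,'scene',.066,1),(u,'top',.066,1)):
  h=cv2.cvtColor(im['image'],cv2.COLOR_RGB2HSV);m=((h[...,0]<6)|(h[...,0]>174))&(h[...,1]>170)&(h[...,2]>90)
  yy,xx=np.nonzero(m);k=(xx>150)&(xx<300)&(yy>150)&(yy<290)
  print(n,k.sum(),xx[k].min(),xx[k].max(),yy[k].min(),yy[k].max())
  t=yy[k].min(); c=xx[k][yy[k]<=t+1].mean();print('tab top L',toL(ray(im,c,t+.5,.066)), 'mean',toL(ray(im,xx[k].mean(),yy[k].mean(),.055)))
"
```

```text
L [-0.099   0.4198  0.1317] d [-10.23   1.76   0.07] turn [ 0.01 -0.01  0.  ] gap 0.0599 t 18.85 F [ 0.1  0.8 -0.2]
scene 47 231 235 229 240
tab top L [-0.07013547  0.16420288] mean [-0.07405635  0.17126281]
top 13 204 210 193 194
tab top L [-0.07101178  0.16397382] mean [-0.06911238  0.1652683 ]
```

View pics/c8.png

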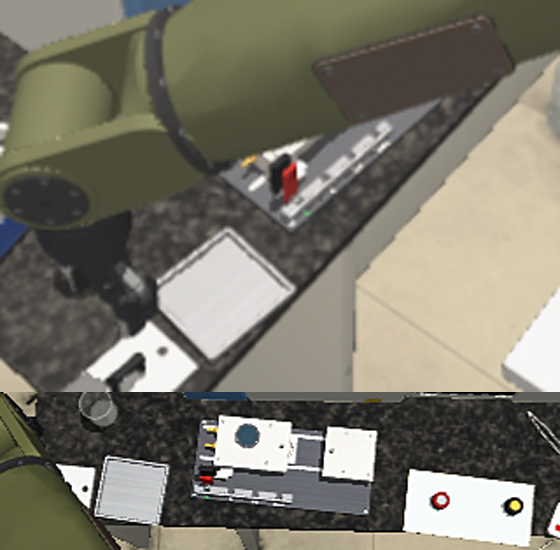

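The cover lies on the bench beside the tray, and the gate is open. The red tab sits at about (231–235, 229–240) in the scene view, with the grip at loader y ≈ 0.164.

Request:
play_rows(deltas=[[-0.6,0.1,0,0,0,0],[-1,0.2,0,0,0,0],[-1,0.2,0,0,0,0],[-1,0.2,0,0,0,0],[-1,0.2,0,0,0,0]], grip=42, newtons=30)

```text
clock: 19.45
tcp_pos: [0.4352, 0.2813, 0.0884]
tool_rot: [-2.3, -2.139, 0.004]
wrist_force: [0.0, 0.7, -0.4]
finger_gap: 0.0419
finger_force: 0.0
```

Request:
play_rows(deltas=[[-1,0.2,0,0,0,0],[-1,0.2,0,0,0,0],[-1,0.2,0,0,0,0],[-1,0.2,0,0,0,0],[-1,0.2,0,0,0,0]])

```text
clock: 19.95
tcp_pos: [0.4508, 0.1551, 0.0885]
tool_rot: [-2.3, -2.138, 0.003]
wrist_force: [0.4, -0.8, -0.8]
finger_gap: 0.0418
finger_force: 0.0
```

Request:
play_rows(deltas=[[-0.6,0,0,0,0,0],[0,0,0,0,0,0],[0,0,0,0,0,0]])

```text
clock: 20.25
tcp_pos: [0.4502, 0.1417, 0.0892]
tool_rot: [-2.301, -2.138, 0.002]
wrist_force: [-0.2, 0.6, -0.0]
finger_gap: 0.0419
finger_force: 0.0
```

```bash
python3 -c "
from h import *
goto(-.0515,.164,.049)"
```

```text
L [-0.0524  0.1639  0.1287] d [0.01 0.04 3.19] turn [-0.01  0.   -0.  ] gap 0.0419 t 20.25 F [-0.2  0.6 -0. ]
```

Request:
play_rows(deltas=[[0,0.04,1,0,0,0],[0,0,1,0,0,0],[0,0,0.8,0,0,0],[0,0,0.3,0,0,0],[0,0,0,0,0,0]])

```text
clock: 20.75
tcp_pos: [0.451, 0.1423, 0.0116]
tool_rot: [-2.299, -2.139, 0.003]
wrist_force: [-0.2, -0.1, 0.4]
finger_gap: 0.0422
finger_force: 0.0
```

Request:
play_rows(deltas=[[0,0,0,0,0,0],[0,0,0,0,0,0],[0,0,0,0,0,0],[0,0,0,0,0,0],[0,0,0,0,0,0]], grip=0)

```text
clock: 21.25
tcp_pos: [0.4469, 0.1422, 0.0127]
tool_rot: [-2.296, -2.135, 0.013]
wrist_force: [-36.8, 2.5, 23.6]
finger_gap: 0.0143
finger_force: 35.5
```

```bash
python3 -c "
from h import *
goto(-.0515,.122,.049)"
```

```text
L [-0.0557  0.1641  0.0522] d [-1.68  0.17  0.13] turn [-0.08  0.01  0.  ] gap 0.0143 t 21.25 F [-36.8   2.5  23.6]
```

Request:
play_rows(deltas=[[0,-0.1,0,0,0,0],[0,-0.08,0,0,0,0],[0,0,0,0,0,0],[0,0,0,0,0,0]])

```text
clock: 21.65
tcp_pos: [0.4469, 0.1424, 0.013]
tool_rot: [-2.3, -2.139, 0.001]
wrist_force: [-7.3, -0.2, 4.9]
finger_gap: 0.0135
finger_force: 42.2
```

```bash
python3 -c "
from h import *
goto(-.0515,.122,.049)"
```

```text
L [-0.0558  0.1643  0.0525] d [-1.69  0.17  0.14] turn [-0.01  0.    0.  ] gap 0.0135 t 21.65 F [-7.3 -0.2  4.9]
```

Request:
play_rows(deltas=[[-0.3,0,0,0,0,0],[-0.4,0,0,0,0,0],[-0.4,0,0,0,0,0],[-0.3,0,0,0,0,0],[0,0,0,0,0,0]])

```text
clock: 22.15
tcp_pos: [0.4441, 0.1069, 0.013]
tool_rot: [-2.301, -2.138, 0.002]
wrist_force: [-8.3, -1.2, 5.2]
finger_gap: 0.0135
finger_force: 41.9
```

```bash
python3 -c "
from h import *
goto(-.0515,.122,.049)"
```

```text
L [-0.0559  0.1286  0.0525] d [-0.26  0.18  0.14] turn [-0.01  0.   -0.  ] gap 0.0135 t 22.15 F [-8.3 -1.2  5.2]
```

Request:
play_rows(deltas=[[-0.15,0,0,0,0,0],[-0.1,0,0,0,0,0],[0,0,0,0,0,0],[0,0,0,0,0,0]])

```text
clock: 22.55
tcp_pos: [0.4437, 0.1011, 0.0129]
tool_rot: [-2.3, -2.139, 0.002]
wrist_force: [-7.5, -0.8, 5.6]
finger_gap: 0.0137
finger_force: 41.9
```

```bash
sed -i 's/^def toL/O=O+RL@np.array([-.0035,0])\ndef toL/' h.py; python3 -c "
from h import *
goto(-.05225,.1223,.0525)"
```

```text
L [-0.0524  0.1229  0.0524] d [-0.02  0.01 -0.  ] turn [-0.01  0.    0.  ] gap 0.0137 t 22.55 F [-7.5 -0.8  5.6]
```

Request:
play_rows(deltas=[[0,0,0,0,0,0],[0,0,0,0,0,0],[0,0,0,0,0,0],[0,0,0,0,0,0]], grip=40)

```text
clock: 22.95
tcp_pos: [0.4448, 0.1012, 0.0129]
tool_rot: [2.3, 2.139, 0.002]
wrist_force: [0.3, 0.2, 0.4]
finger_gap: 0.0398
finger_force: 0.0
```

Request:
play_rows(deltas=[[0,0,0,0,0,0],[0,0,0,0,0,0],[0,0,0,0,0,0],[0,0,0,0,0,0]], grip=20)

```text
clock: 23.35
tcp_pos: [0.4435, 0.1012, 0.0124]
tool_rot: [-2.3, -2.139, 0.002]
wrist_force: [-5.6, 0.9, 3.9]
finger_gap: 0.0199
finger_force: 2.9
```

```bash
python3 -c "
from h import *
goto(-.05225,.1223,.0525);print(env.sense()['finger_force'])"
```

```text
L [-0.0526  0.123   0.0519] d [-0.03  0.01 -0.02] turn [-0.01  0.    0.  ] gap 0.0199 t 23.35 F [-5.6  0.9  3.9]
2.8999312967061996
```

Request:
play_rows(deltas=[[0,0,0,0,0,0],[0,0,0,0,0,0],[0,0,0,0,0,0]], grip=23)

```text
clock: 23.65
tcp_pos: [0.4438, 0.1012, 0.0123]
tool_rot: [-2.3, -2.139, 0.001]
wrist_force: [-4.3, 0.4, 2.3]
finger_gap: 0.0233
finger_force: 2.5
```

Request:
play_rows(deltas=[[0,0.06,0,0,0,0],[0,0,0,0,0,0],[0,0,0,0,0,0]])

```text
clock: 23.95
tcp_pos: [0.4452, 0.1011, 0.0123]
tool_rot: [-2.3, -2.139, 0.001]
wrist_force: [-5.6, 0.7, 2.6]
finger_gap: 0.0234
finger_force: 3.0
```

Request:
play_rows(deltas=[[0,0,0,0,0,0],[0,0,-1,0,0,0],[0,0,-1,0,0,0],[0,0,-1,0,0,0],[0,0,-0.8,0,0,0]], grip=50)

```text
clock: 24.45
tcp_pos: [0.4464, 0.1011, 0.1091]
tool_rot: [2.3, 2.138, 0.003]
wrist_force: [0.6, 0.1, -0.2]
finger_gap: 0.0503
finger_force: 0.0
```

Request:
play_rows(deltas=[[-0.7,0,0,0,0,0],[-1,-0.05,0,0,0,0],[-1,-0.05,0,0,0,0],[-1,-0.05,0,0,0,0],[-1,-0.05,0,0,0,0]])

```text
clock: 24.95
tcp_pos: [0.4325, -0.0168, 0.1078]
tool_rot: [2.3, 2.139, 0.001]
wrist_force: [0.4, -0.6, 0.6]
finger_gap: 0.05
finger_force: 0.0
```

Request:
play_rows(deltas=[[-1,0,0,0,0,0],[-1,0,0,0,0,0],[-1,0,0,0,0,0],[-1,0,0,0,0,0],[-1,-0.05,0,0,0,0]])

```text
clock: 25.45
tcp_pos: [0.4222, -0.1416, 0.1077]
tool_rot: [2.3, 2.138, 0.001]
wrist_force: [0.5, -0.1, -0.1]
finger_gap: 0.0499
finger_force: 0.0
```

Request:
play_rows(deltas=[[-1,-0.05,0,0,0,0],[-1,-0.05,0,0,0,0],[-1,-0.05,0,0,0,0],[-0.8,-0.05,0,0,0,0],[0,0,0,0,0,0]])

```text
clock: 25.95
tcp_pos: [0.41, -0.2367, 0.1076]
tool_rot: [2.302, 2.136, 0.0]
wrist_force: [-0.4, 0.6, -0.5]
finger_gap: 0.0501
finger_force: 0.0
```

```bash
python3 -c "
from h import *
goto(-.0623,-.239,.013)
s=snap('scene','s9.png');u=snap('top','t9.png')
i=cv2.imread('pics/s9.png')[165:245,205:305];j=cv2.imread('pics/t9.png')[155:225,190:320]
cv2.imwrite('pics/c9.png',np.vstack([cv2.resize(i,(500,400),interpolation=2)[:, :],cv2.resize(j,(500,200),interpolation=2)]))
"
```

```text
L [-0.0614 -0.2165  0.1471] d [-0.9  -0.04  5.37] turn [ 0.01  0.01 -0.01] gap 0.0501 t 25.95 F [-0.4  0.6 -0.5]
```

View pics/c9.png

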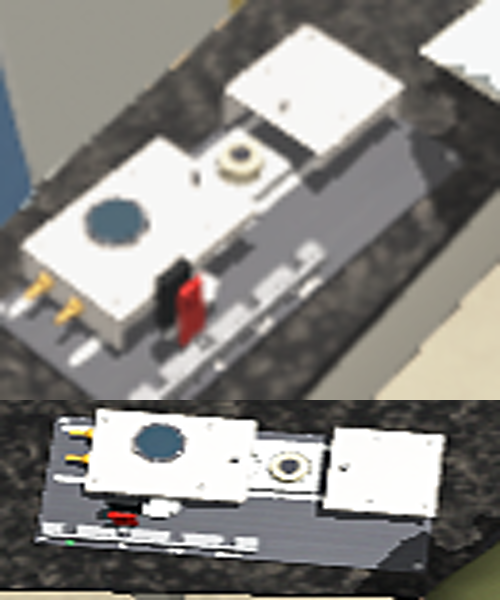

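Used_a is in pocket a in the gate: scene pixel ≈(252.6,196.6), top ≈(265.1,178.1). Pins show at top ≈(251,176) and (279,178.5).

```bash
cat >> h.py <<'E'
C=np.array([-.0035,0])
def blob(s,lo,hi,box):
    "centroid of HSV-range pixels in box (u0,u1,v0,v1)"
    h=cv2.cvtColor(s['image'],cv2.COLOR_RGB2HSV);m=cv2.inRange(h,np.array(lo),np.array(hi));yy,xx=np.nonzero(m[box[2]:box[3],box[0]:box[1]])
    return (xx.mean()+box[0],yy.mean()+box[2],len(xx)) if len(xx) else None
def camL(s,u,v,z): return (toL(ray(s,u,v,z))+C).round(4)
E
python3 -c "
from h import *
s=snap('scene');u=snap('top')
print('used',camL(s,252.6,196.6,.031),camL(u,265.1,178.1,.031))
print('pins',camL(u,251.1,176,.0515),camL(u,279.2,178.5,.0515))
print('gate edges',camL(u,190+255/3.846,155+90/2.857,.04),camL(u,190+327/3.846,155+95/2.857,.04))
# dark section centroid
for n,c,b in(('s',s,(246,260,190,203)),('u',u,(259,271,172,185))):
  q=blob(c,(0,0,0),(180,255,130),b);print(n,q,camL(c,q[0],q[1],.031))
  q=blob(c,(12,25,100),(35,140,255),b);print(n,q,q and camL(c,q[0],q[1],.031))
for b,lo,hi in(((330,350,195,215),(0,100,60),(8,255,255)),((375,395,200,220),(18,100,100),(35,255,255))):
  q=blob(u,lo,hi,b);print(q,q and camL(u,q[0],q[1],.02))
  h=u['image'][b[2]:b[3],b[0]:b[1]];yy,xx=np.nonzero(((h.max(2).astype(int)-h.min(2)>40)|(h.max(2)<90)));print(len(xx),xx.size and camL(u,xx.mean()+b[0],yy.mean()+b[2],.012))
"
```

```text
used [-0.0008  0.0052] [-0.0007 -0.0006]
pins [-0.0029  0.0417] [-0.002  -0.0424]
gate edges [-0.0309  0.0232] [-0.0306 -0.0331]
s (np.float64(253.6875), np.float64(191.71875), 32) [ 0.0114 -0.0136]
s (np.float64(252.82692307692307), np.float64(197.76923076923077), 52) [-0.0049  0.0086]
u (np.float64(264.2962962962963), np.float64(178.92592592592592), 27) [-0.0035  0.0016]
u (np.float64(264.9655172413793), np.float64(177.9655172413793), 29) [-0.0004 -0.0002]
None None
343 [-0.0554 -0.2361]
(np.float64(381.1333333333333), np.float64(208.36666666666667), 60) [-0.0561 -0.3582]
175 [-0.0528 -0.3588]
```

Request:
play_rows(deltas=[[0.7,0.2,0,0,0,0],[1,0.3,0,0,0,0],[1,0.3,0,0,0,0],[1,0.3,0,0,0,0],[1,0.3,0,0,0,0]], grip=54)

```text
clock: 26.65
tcp_pos: [0.4538, -0.1183, 0.1077]
tool_rot: [2.299, 2.14, 0.0]
wrist_force: [0.1, -1.0, 0.1]
finger_gap: 0.0542
finger_force: 0.0
```

Request:
play_rows(deltas=[[1,0.3,0,0,0,0],[1,0.3,0,0,0,0],[1,0.3,0,0,0,0],[0.9,0.2,0,0,0,0],[0,0,0,0,0,0]])

```text
clock: 27.15
tcp_pos: [0.4883, -0.0221, 0.1076]
tool_rot: [2.297, 2.143, 0.001]
wrist_force: [-0.1, -0.4, 0.4]
finger_gap: 0.054
finger_force: 0.0
```

Request:
play_rows(deltas=[[0,0,1,0,0,0],[0,0,0.9,0,0,0],[0,0,0,0,0,0]])

```text
clock: 27.45
tcp_pos: [0.4862, -0.0246, 0.0578]
tool_rot: [-2.298, -2.138, 0.004]
wrist_force: [0.4, 0.3, 0.7]
finger_gap: 0.0538
finger_force: 0.0
```

```bash
sed -i 's/^C=.*/C=np.zeros(2)/' h.py; python3 -c "
from h import *
goto(.001,0,.022)
u=snap('top');s=snap('scene')
for b in((330,350,195,215),(372,395,200,220)):
  h=u['image'][b[2]:b[3],b[0]:b[1]].astype(int);yy,xx=np.nonzero(((h.max(2)-h.min(2)>60)|(h.max(2)<100)));print(len(xx),xx.min(),xx.max(),yy.min(),yy.max(),xx.size and camL(u,xx.mean()+b[0],yy.mean()+b[2],.012))
"
```

```text
L [-0.0008  0.0006  0.0973] d [-0.02  0.07  3.01] turn [-0.03 -0.    0.01] gap 0.0538 t 27.45 F [0.4 0.3 0.7]
63 6 16 7 16 [-0.0585 -0.2383]
91 6 22 5 19 [-0.0555 -0.3673]
```

Request:
play_rows(deltas=[[0,0.05,1,0,0,0],[0,0,1,0,0,0],[0,0,0.7,0,0,0],[0,0,0.1,0,0,0],[0,0,0,0,0,0]])

```text
clock: 28.05
tcp_pos: [0.4897, -0.025, -0.009]
tool_rot: [2.3, 2.139, 0.001]
wrist_force: [-0.0, 0.4, -0.2]
finger_gap: 0.0538
finger_force: 0.0
```

```bash
python3 -c "
from h import *
goto(.001,0,.022)"
```

```text
L [0.0027 0.0004 0.0305] d [-0.02 -0.07  0.34] turn [0.01 0.   0.  ] gap 0.0538 t 28.05 F [-0.   0.4 -0.2]
```

Request:
play_rows(deltas=[[0,-0.04,0.2,0,0,0],[0,0,0,0,0,0],[0,0,0,0,0,0]])

```text
clock: 28.35
tcp_pos: [0.4885, -0.0249, -0.0144]
tool_rot: [2.3, 2.139, 0.001]
wrist_force: [0.1, -0.7, -0.2]
finger_gap: 0.0543
finger_force: 0.0
```

```bash
python3 -c "
from h import *
goto(.001,0,.022)"
```

```text
L [0.0014 0.0005 0.0251] d [-0.02 -0.02  0.12] turn [0.01 0.   0.  ] gap 0.0543 t 28.35 F [ 0.1 -0.7 -0.2]
```

Request:
play_rows(deltas=[[0,0,0.12,0,0,0],[0,0,0,0,0,0]])

```text
clock: 28.55
tcp_pos: [0.4881, -0.0248, -0.0182]
tool_rot: [-2.3, -2.139, 0.0]
wrist_force: [-0.0, -0.6, -1.3]
finger_gap: 0.0541
finger_force: 0.0
```

Request:
play_rows(deltas=[[0,0,0,0,0,0],[0,0,0,0,0,0],[0,0,0,0,0,0],[0,0,0,0,0,0]], grip=0, newtons=40)

```text
clock: 28.95
tcp_pos: [0.4909, -0.0252, -0.0167]
tool_rot: [2.297, 2.136, 0.007]
wrist_force: [11.5, -1.3, 2.2]
finger_gap: 0.0278
finger_force: 39.2
```

```bash
python3 -c "
from h import *
goto(-.0939,.29,.13)"
```

```text
L [0.0039 0.0003 0.0228] d [11.59 -3.91 -4.29] turn [0.05 0.   0.  ] gap 0.0278 t 28.95 F [11.5 -1.3  2.2]
```

Request:
play_rows(deltas=[[0,0,-0.3,0,0,0],[0,0,-1,0,0,0],[0,0,-1,0,0,0],[0,0,-1,0,0,0],[0,0,-1,0,0,0]])

```text
clock: 29.45
tcp_pos: [0.488, -0.0248, 0.0905]
tool_rot: [-2.301, -2.139, 0.0]
wrist_force: [1.3, -0.6, 0.1]
finger_gap: 0.0273
finger_force: 40.9
```

Request:
play_rows(deltas=[[0.8,-0.3,0,0,0,0],[1,-0.35,0,0,0,0],[1,-0.35,0,0,0,0],[1,-0.35,0,0,0,0],[1,-0.35,0,0,0,0]])

```text
clock: 29.95
tcp_pos: [0.4541, 0.0989, 0.0896]
tool_rot: [2.301, 2.139, 0.0]
wrist_force: [0.1, -0.5, -0.8]
finger_gap: 0.0277
finger_force: 40.9
```

Request:
play_rows(deltas=[[1,-0.35,0,0,0,0],[1,-0.35,0,0,0,0],[1,-0.35,0,0,0,0],[1,-0.35,0,0,0,0],[1,-0.35,0,0,0,0]])

```text
clock: 30.45
tcp_pos: [0.4195, 0.2268, 0.0896]
tool_rot: [-2.301, -2.139, -0.0]
wrist_force: [0.4, 0.7, 0.1]
finger_gap: 0.028
finger_force: 40.9
```

Request:
play_rows(deltas=[[0.9,-0.35,0,0,0,0],[0,0,0.7,0,0,0],[0,0,1,0,0,0],[0,0,1,0,0,0],[0,0,0,0,0,0]])

```text
clock: 30.95
tcp_pos: [0.4112, 0.2481, 0.0196]
tool_rot: [-2.3, -2.138, 0.008]
wrist_force: [0.2, -0.2, 0.3]
finger_gap: 0.0274
finger_force: 40.9
```

```bash
python3 -c "
from h import *
goto(-.0939,.272,.014)"
```

```text
L [-0.0955  0.2671  0.0591] d [0.2  0.07 1.8 ] turn [-0.03  0.02  0.  ] gap 0.0274 t 30.95 F [ 0.2 -0.2  0.3]
```

Request:
play_rows(deltas=[[0.1,0,1,0,0,0],[0,0,0.5,0,0,0],[0,0,0.05,0,0,0],[0,0,0,0,0,0],[0,0,0,0,0,0]])

```text
clock: 31.45
tcp_pos: [0.4136, 0.2516, -0.0157]
tool_rot: [2.3, 2.139, 0.002]
wrist_force: [0.2, 0.1, -1.2]
finger_gap: 0.0279
finger_force: 40.9
```

```bash
python3 -c "
from h import *
goto(-.0939,.272,.014)"
```

```text
L [-0.0934  0.2707  0.0238] d [ 0.05 -0.02  0.39] turn [ 0.01 -0.01  0.  ] gap 0.0279 t 31.45 F [ 0.2  0.1 -1.2]
```

Request:
play_rows(deltas=[[0,0,0.25,0,0,0],[0,0,0.1,0,0,0],[0,0,0,0,0,0]])

```text
clock: 31.75
tcp_pos: [0.4128, 0.2512, -0.0259]
tool_rot: [-2.301, -2.139, 0.001]
wrist_force: [0.6, -0.3, -0.8]
finger_gap: 0.0275
finger_force: 40.9
```

Request:
play_rows(deltas=[[0,0,0.04,0,0,0],[0,0,0,0,0,0]])

```text
clock: 31.95
tcp_pos: [0.413, 0.2514, -0.0265]
tool_rot: [-2.301, -2.139, 0.0]
wrist_force: [-0.1, 0.3, -0.4]
finger_gap: 0.0274
finger_force: 40.9
```

Request:
play_rows(deltas=[[0,0,0.03,0,0,0],[0,0,0,0,0,0]])

```text
clock: 32.15
tcp_pos: [0.4132, 0.2514, -0.027]
tool_rot: [2.301, 2.139, 0.0]
wrist_force: [-1.2, -1.6, 4.8]
finger_gap: 0.0277
finger_force: 41.4
```

Request:
play_rows(deltas=[[0,0,0,0,0,0],[0,0,0,0,0,0],[0,0,-0.3,0,0,0],[0,0,-1,0,0,0],[0,0,-1,0,0,0]], grip=46)

```text
clock: 32.65
tcp_pos: [0.4127, 0.2512, 0.0311]
tool_rot: [-2.3, -2.139, 0.001]
wrist_force: [0.6, -0.5, -0.5]
finger_gap: 0.046
finger_force: 0.0
```

Request:
play_rows(deltas=[[0,0,-1,0,0,0],[0,0,-1,0,0,0],[-0.6,0,-0.4,0,0,0],[-1,0,0,0,0,0],[-1,0,0,0,0,0]])

```text
clock: 33.15
tcp_pos: [0.4083, 0.186, 0.0911]
tool_rot: [2.299, 2.14, 0.002]
wrist_force: [-0.1, -0.6, -0.8]
finger_gap: 0.0459
finger_force: 0.0
```

Request:
play_rows(deltas=[[-1,0,0,0,0,0],[-1,0.1,0,0,0,0],[-1,0.1,0,0,0,0],[-1,0.1,0,0,0,0],[-1,0.1,0,0,0,0]])

```text
clock: 33.65
tcp_pos: [0.4091, 0.0602, 0.0908]
tool_rot: [2.3, 2.139, 0.001]
wrist_force: [0.2, 0.5, 0.4]
finger_gap: 0.046
finger_force: 0.0
```

Request:
play_rows(deltas=[[-1,0.1,0,0,0,0],[-1,0.1,0,0,0,0],[-1,0.1,0,0,0,0],[-1,0.1,0,0,0,0],[-1,0.1,0,0,0,0]])

```text
clock: 34.15
tcp_pos: [0.4125, -0.0655, 0.0908]
tool_rot: [2.3, 2.139, 0.001]
wrist_force: [0.4, 0.6, -0.0]
finger_gap: 0.0462
finger_force: 0.0
```

Request:
play_rows(deltas=[[-1,0.1,0,0,0,0],[-1,0.1,0,0,0,0],[-1,0.1,0,0,0,0],[-1,0.1,0,0,0,0],[-1,0.1,0,0,0,0]], grip=56)

```text
clock: 34.65
tcp_pos: [0.4159, -0.1911, 0.0908]
tool_rot: [2.3, 2.139, 0.0]
wrist_force: [0.3, 0.9, -0.0]
finger_gap: 0.0562
finger_force: 0.0
```

```bash
cat >> h.py <<'E'
def mounts():
    u=snap('top');h=u['image'][185:225,322:398].astype(int)
    m=((h.max(2)-h.min(2)>60)|(h.max(2)<100)).astype(np.uint8)
    n,l,stt,ce=cv2.connectedComponentsWithStats(m)
    for i in range(1,n):
        if stt[i,4]>25: print('mount',stt[i].tolist(),camL(u,ce[i][0]+322,ce[i][1]+185,.012),h[l==i].mean(0).round())
E
python3 -c "
from h import *
goto(-.0585,-.238,.012);mounts()
s=snap('scene');i=s['image'][265:300,190:225]
h=cv2.cvtColor(s['image'],cv2.COLOR_RGB2HSV)[245:305,175:240]
print(((h[...,1]>40)&(h[...,0]>10)&(h[...,0]<35)&(h[...,2]>120)).sum(),(h[...,2]<90).sum())
"
```

```text
L [-0.0588 -0.1706  0.1303] d [-2.7   0.01  4.73] turn [0. 0. 0.] gap 0.0562 t 34.65 F [ 0.3  0.9 -0. ]
mount [0, 0, 41, 40, 615] [-0.0372 -0.2349] [62. 64. 47.]
mount [44, 0, 32, 40, 415] [-0.0081 -0.3738] [49. 48. 45.]
mount [56, 20, 11, 10, 87] [-0.0545 -0.3658] [97. 91. 50.]
34 1227
```

Request:
play_rows(deltas=[[-1,0,0,0,0,0],[-1,0,0,0,0,0],[-0.5,0,0.5,0,0,0],[0,0,0.6,0,0,0],[0,0,0,0,0,0]])

```text
clock: 35.25
tcp_pos: [0.4103, -0.2513, 0.0606]
tool_rot: [-2.298, -2.136, 0.001]
wrist_force: [-0.2, -0.0, 0.6]
finger_gap: 0.0558
finger_force: 0.0
```

```bash
python3 -c "
from h import *
goto(-.0585,-.238,.0125)
s=snap('scene');q=blob(s,(0,120,60),(8,255,255),(285,330,150,195));print(q, q and camL(s,q[0],q[1],.012), pix(s,[*toW((-.0585,-.238)),.012]))
"
```

```text
L [-0.06   -0.2311  0.1001] d [-0.28  0.06  3.5 ] turn [-0.02 -0.01 -0.  ] gap 0.0558 t 35.25 F [-0.2 -0.   0.6]
(np.float64(307.44444444444446), np.float64(172.22222222222223), 9) [-0.0507 -0.2293] [310.64159115 172.01046609]
```

Request:
play_rows(deltas=[[-0.12,0.05,1,0,0,0],[0,0,1,0,0,0],[0,0,0.8,0,0,0],[0,0,0.2,0,0,0],[0,0,0,0,0,0]])

```text
clock: 35.8
tcp_pos: [0.4126, -0.255, -0.0121]
tool_rot: [-2.3, -2.139, 0.0]
wrist_force: [0.0, -0.2, 0.4]
finger_gap: 0.056
finger_force: 0.0
```

```bash
python3 -c "
from h import *
goto(-.0585,-.238,.0125)
"
```

```text
L [-0.0575 -0.2346  0.0274] d [-0.14 -0.04  0.59] turn [-0.   -0.    0.01] gap 0.056 t 35.8 F [ 0.  -0.2  0.4]
```

Request:
play_rows(deltas=[[-0.12,0,0.35,0,0,0],[0,0,0.1,0,0,0],[0,0,0,0,0,0]])

```text
clock: 36.1
tcp_pos: [0.4123, -0.2585, -0.0235]
tool_rot: [2.301, 2.139, 0.0]
wrist_force: [-0.3, 0.3, -0.4]
finger_gap: 0.0564
finger_force: 0.0
```

Request:
play_rows(deltas=[[0,0,0,0,0,0],[0,0,0,0,0,0],[0,0,0,0,0,0],[0,0,0,0,0,0]], grip=0)

```text
clock: 36.5
tcp_pos: [0.4125, -0.2586, -0.0229]
tool_rot: [2.3, 2.139, 0.0]
wrist_force: [-2.0, 1.1, 6.5]
finger_gap: 0.0268
finger_force: 38.9
```

```bash
python3 -c "
from h import *
goto(.003,0,.13)
"
```

```text
L [-0.0573 -0.2382  0.0166] d [ 9.53  2.41 -4.53] turn [0. 0. 0.] gap 0.0268 t 36.5 F [-2.   1.1  6.5]
```

Request:
play_rows(deltas=[[0,0,0,0,0,0],[0,0,0,0,0,0],[0,0,0.2,0,0,0],[0,0,0,0,0,0],[0,0,0,0,0,0]], grip=46)

```text
clock: 37.0
tcp_pos: [0.4121, -0.2583, -0.0288]
tool_rot: [-2.3, -2.139, 0.0]
wrist_force: [-0.4, 0.6, 0.5]
finger_gap: 0.0462
finger_force: 0.0
```

Request:
play_rows(deltas=[[0,0,0,0,0,0],[0,0,0,0,0,0],[0,0,0,0,0,0],[0,0,0,0,0,0]], grip=0)

```text
clock: 37.4
tcp_pos: [0.4124, -0.2585, -0.0283]
tool_rot: [2.3, 2.139, 0.0]
wrist_force: [-1.9, 1.6, 5.8]
finger_gap: 0.0276
finger_force: 39.3
```

```bash
python3 -c "
from h import *
goto(.003,0,.13)
"
```

```text
L [-0.0574 -0.2381  0.0112] d [ 9.52  2.42 -4.75] turn [0. 0. 0.] gap 0.0276 t 37.4 F [-1.9  1.6  5.8]
```

Request:
play_rows(deltas=[[0,0,-0.5,0,0,0],[0,0,-1,0,0,0],[0,0,-1,0,0,0],[0,0,-1,0,0,0],[0,0,-1,0,0,0]])

```text
clock: 37.9
tcp_pos: [0.4122, -0.2584, 0.0858]
tool_rot: [2.3, 2.139, 0.0]
wrist_force: [0.4, -0.2, -0.7]
finger_gap: 0.0276
finger_force: 39.5
```

Request:
play_rows(deltas=[[0.9,0.2,-0.3,0,0,0],[1,0.25,0,0,0,0],[1,0.25,0,0,0,0],[1,0.25,0,0,0,0],[1,0.25,0,0,0,0]])

```text
clock: 38.4
tcp_pos: [0.4513, -0.1375, 0.0923]
tool_rot: [2.3, 2.139, 0.0]
wrist_force: [0.5, -0.1, 0.1]
finger_gap: 0.0274
finger_force: 39.5
```

Request:
play_rows(deltas=[[1,0.3,0,0,0,0],[1,0.3,0,0,0,0],[1,0.3,0,0,0,0],[1,0.2,0,0,0,0],[0.6,0.1,0,0,0,0]])

```text
clock: 38.9
tcp_pos: [0.4897, -0.0244, 0.0922]
tool_rot: [2.299, 2.14, 0.001]
wrist_force: [-0.2, 0.1, 0.0]
finger_gap: 0.0276
finger_force: 39.5
```

Request:
play_rows(deltas=[[0,0,0.6,0,0,0],[0,0,1,0,0,0],[0,0,0,0,0,0],[0,0,0,0,0,0]])

```text
clock: 39.3
tcp_pos: [0.4894, -0.026, 0.0523]
tool_rot: [-2.301, -2.139, 0.0]
wrist_force: [-0.3, -1.1, -0.0]
finger_gap: 0.0278
finger_force: 39.5
```

```bash
python3 -c "
from h import *
goto(.003,0,.0232)
"
```

```text
L [ 0.0025 -0.0006  0.0918] d [0.02 0.02 2.74] turn [-0.  0.  0.] gap 0.0278 t 39.3 F [-0.3 -1.1 -0. ]
```

Request:
play_rows(deltas=[[0.02,0.02,1,0,0,0],[0,0,1,0,0,0],[0,0,0.3,0,0,0],[0,0,0,0,0,0],[0,0,0,0,0,0]])

```text
clock: 39.8
tcp_pos: [0.4907, -0.0256, -0.0046]
tool_rot: [2.3, 2.138, 0.002]
wrist_force: [0.0, -0.1, -0.8]
finger_gap: 0.0278
finger_force: 39.6
```

Request:
play_rows(deltas=[[0,0,0.1,0,0,0],[0,0,0.1,0,0,0],[0,0,0,0,0,0]])

```text
clock: 40.1
tcp_pos: [0.4904, -0.0255, -0.0105]
tool_rot: [2.3, 2.139, 0.001]
wrist_force: [0.0, 0.5, 3.7]
finger_gap: 0.0278
finger_force: 40.0
```

Request:
play_rows(deltas=[[0,0,0.1,0,0,0],[0,0,0,0,0,0]])

```text
clock: 40.3
tcp_pos: [0.4912, -0.0255, -0.0128]
tool_rot: [2.299, 2.138, 0.003]
wrist_force: [7.2, 1.6, -1.0]
finger_gap: 0.0276
finger_force: 40.6
```

```bash
python3 -c "
from h import *
goto(.003,0,.0222)
"
```

```text
L [0.0042 0.     0.0267] d [-0.   -0.05  0.18] turn [0.02 0.   0.  ] gap 0.0276 t 40.3 F [ 7.2  1.6 -1. ]
```

Request:
play_rows(deltas=[[0,0.05,0.08,0,0,0],[0,0,0.08,0,0,0],[0,0,0,0,0,0]])

```text
clock: 40.6
tcp_pos: [0.4915, -0.0256, -0.0174]
tool_rot: [2.3, 2.139, 0.001]
wrist_force: [2.6, 0.7, 2.7]
finger_gap: 0.0277
finger_force: 41.1
```

Request:
play_rows(deltas=[[0,0,0.04,0,0,0],[0,0,0,0,0,0]])

```text
clock: 40.8
tcp_pos: [0.4915, -0.0257, -0.0177]
tool_rot: [2.3, 2.139, 0.001]
wrist_force: [-2.2, 1.2, 15.6]
finger_gap: 0.0275
finger_force: 42.4
```

```bash
python3 -c "
from h import *
goto(.003,0,.0222)
"
```

```text
L [ 0.0045 -0.0001  0.0218] d [ 0.   -0.06 -0.02] turn [0.01 0.   0.  ] gap 0.0275 t 40.8 F [-2.2  1.2 15.6]
```

Request:
play_rows(deltas=[[0,0,-0.04,0,0,0],[0,0,0,0,0,0],[0,0,-0.4,0,0,0],[0,0,-1,0,0,0],[0,0,-1,0,0,0]], grip=50)

```text
clock: 41.3
tcp_pos: [0.4907, -0.0255, 0.0434]
tool_rot: [-2.3, -2.139, 0.001]
wrist_force: [0.2, -0.7, -0.1]
finger_gap: 0.0498
finger_force: 0.0
```

Request:
play_rows(deltas=[[0,0,-1,0,0,0],[0,0,-1,0,0,0],[0.9,-0.45,0,0,0,0],[1,-0.45,0,0,0,0],[1,-0.45,0,0,0,0]])

```text
clock: 41.8
tcp_pos: [0.4622, 0.0499, 0.0931]
tool_rot: [2.301, 2.138, 0.0]
wrist_force: [0.3, 0.2, 0.5]
finger_gap: 0.0501
finger_force: 0.0
```

Request:
play_rows(deltas=[[1,-0.45,0,0,0,0],[1,-0.45,0,0,0,0],[0,0,0,0,0,0],[0,0,0,0,0,0]], grip=42, newtons=30)

```text
clock: 42.2
tcp_pos: [0.4438, 0.1009, 0.0929]
tool_rot: [2.299, 2.141, 0.0]
wrist_force: [0.1, -0.0, -0.2]
finger_gap: 0.0424
finger_force: 0.0
```

```bash
python3 -c "
from h import *
goto(-.0525,.1229,.0525)
"
```

```text
L [-0.0523  0.1226  0.1324] d [ 0.01 -0.01  3.19] turn [0.   0.   0.01] gap 0.0424 t 42.2 F [ 0.1 -0.  -0.2]
```

Request:
play_rows(deltas=[[0,0,1,0,0,0],[0,0,1,0,0,0],[0,0,0.8,0,0,0],[0,0,0.35,0,0,0],[0,0,0,0,0,0]])

```text
clock: 42.7
tcp_pos: [0.4436, 0.1001, 0.0131]
tool_rot: [-2.301, -2.138, 0.002]
wrist_force: [0.5, 0.1, 0.0]
finger_gap: 0.0421
finger_force: 0.0
```

Request:
play_rows(deltas=[[0,0,0,0,0,0],[0,0,0,0,0,0],[0,0,0,0,0,0],[0,0,0,0,0,0]], grip=0)

```text
clock: 43.1
tcp_pos: [0.4436, 0.1007, 0.0147]
tool_rot: [-2.301, -2.139, 0.001]
wrist_force: [-7.6, 0.7, 7.4]
finger_gap: 0.0146
finger_force: 31.9
```

```bash
python3 -c "
from h import *
goto(-.0525,.0809,.0525)
"
```

```text
L [-0.0525  0.1225  0.0542] d [-1.66  0.    0.07] turn [-0. -0.  0.] gap 0.0146 t 43.1 F [-7.6  0.7  7.4]
```

Request:
play_rows(deltas=[[0,0,0,0,0,0],[-0.3,0,0,0,0,0],[-0.4,0,0,0,0,0],[-0.4,0,0,0,0,0],[-0.4,0,0,0,0,0]], newtons=40)

```text
clock: 43.6
tcp_pos: [0.4408, 0.0632, 0.0147]
tool_rot: [-2.3, -2.139, -0.0]
wrist_force: [-7.2, 2.7, 8.4]
finger_gap: 0.014
finger_force: 40.4
```

Request:
play_rows(deltas=[[-0.16,0,0,0,0,0],[0,0,0,0,0,0],[0,0,0,0,0,0]])

```text
clock: 43.9
tcp_pos: [0.4406, 0.0591, 0.0147]
tool_rot: [-2.301, -2.138, 0.001]
wrist_force: [-8.9, -0.9, 9.4]
finger_gap: 0.014
finger_force: 40.2
```

```bash
python3 -c "
from h import *
goto(-.0525,.0807,.0525)
"
```

```text
L [-0.0525  0.0808  0.0542] d [-0.   -0.    0.07] turn [-0.  0. -0.] gap 0.014 t 43.9 F [-8.9 -0.9  9.4]
```

Request:
play_rows(deltas=[[0,0,0,0,0,0],[0,0,0,0,0,0],[0,0,0,0,0,0],[0,0,0,0,0,0]], grip=42)

```text
clock: 44.3
tcp_pos: [0.4413, 0.0593, 0.0142]
tool_rot: [2.3, 2.139, 0.001]
wrist_force: [-0.2, 0.0, 0.7]
finger_gap: 0.0419
finger_force: 0.0
```

Request:
play_rows(deltas=[[0,0,0,0,0,0],[0,0,0,0,0,0],[0,0,0,0,0,0],[0,0,0,0,0,0]], grip=24)

```text
clock: 44.7
tcp_pos: [0.4406, 0.0594, 0.0137]
tool_rot: [-2.3, -2.139, 0.001]
wrist_force: [-4.8, 0.6, 2.6]
finger_gap: 0.0238
finger_force: 2.4
```

Request:
play_rows(deltas=[[0,0,0,0,0,0],[0,0,-1,0,0,0],[0,0,-1,0,0,0],[0,0,-1,0,0,0],[-0.5,0,-0.1,0,0,0]], grip=56)

```text
clock: 45.2
tcp_pos: [0.4419, 0.0473, 0.094]
tool_rot: [2.297, 2.138, 0.007]
wrist_force: [0.9, 0.6, -0.2]
finger_gap: 0.0559
finger_force: 0.0
```

Request:
play_rows(deltas=[[-1,0,0,0,0,0],[-1,0,0,0,0,0],[-1,0,0,0,0,0],[-1,0,0,0,0,0],[-1,0,0,0,0,0]])

```text
clock: 45.7
tcp_pos: [0.4308, -0.0793, 0.0908]
tool_rot: [2.301, 2.139, 0.0]
wrist_force: [-0.3, 0.0, -0.2]
finger_gap: 0.0559
finger_force: 0.0
```

Request:
play_rows(deltas=[[-1,0,0,0,0,0],[-1,0,0,0,0,0],[-1,0,0,0,0,0],[-1,0,0,0,0,0],[-1,0,0,0,0,0]])

```text
clock: 46.2
tcp_pos: [0.4215, -0.204, 0.0907]
tool_rot: [2.301, 2.139, -0.0]
wrist_force: [0.5, -0.7, -0.3]
finger_gap: 0.0563
finger_force: 0.0
```

Request:
play_rows(deltas=[[-1,0,0,0,0,0],[-1,0,0,0,0,0],[-1,0,0,0,0,0],[-0.6,0,0,0,0,0],[0,0,0,0,0,0]])

```text
clock: 46.7
tcp_pos: [0.4149, -0.2936, 0.0907]
tool_rot: [-2.303, -2.137, 0.0]
wrist_force: [-0.1, 0.7, 0.9]
finger_gap: 0.056
finger_force: 0.0
```

```bash
cat >> h.py <<'E'
def gate(s,u):
    for n,c,b in(('s',s,(244,263,188,205)),('u',u,(257,275,170,187))):
        print(n,'ivory',blob(c,(12,25,100),(35,140,255),b),'dark',blob(c,(0,0,0),(180,255,110),b))
        g=cv2.cvtColor(c['image'],cv2.COLOR_RGB2GRAY)[b[2]:b[3],b[0]:b[1]]
        for r in g: print(' '.join('%3d'%v for v in r))
E
python3 -c "
from h import *
goto(-.0555,-.367,.0125);mounts()
s=snap('scene','s10.png');u=snap('top','t10.png');gate(s,u)
print('before')
f=lambda n:{'image':cv2.imread('pics/'+n)[:,:,::-1].copy()}
s9,u9=f('s9.png'),f('t9.png')
for n,c,b in(('s',s9,(244,263,188,205)),('u',u9,(257,275,170,187))): print(blob(c,(12,25,100),(35,140,255),b),blob(c,(0,0,0),(180,255,110),b))
"
```

```text
L [-0.0523 -0.2729  0.1302] d [-3.76 -0.13  4.71] turn [-0.    0.   -0.01] gap 0.056 t 46.7 F [-0.1  0.7  0.9]
mount [0, 0, 76, 40, 1187] [-0.0343 -0.2916] [64. 65. 49.]
s ivory (np.float64(260.5), np.float64(190.0), 2) dark (np.float64(251.30769230769232), np.float64(190.57692307692307), 52)
 85  80  84  87  81 103 140 139 112  82  83 119 145 157 236 244 246 246 246
 79  81  79  80  80 100 127 103  92 103 123 151 158 134  97 200 240 246 246
 83  88  78  74  84  98  82 112 187 212 178 158 152 115  70  57 119 235 245
 75  73  67  87 106 126 137 212 245 246 234 212 173 120  72  51  47  76 201
 62  64  86 125 133 171 227 245 247 247 247 246 223 132  69  50  49  49  57
 70  92 127 144 192 236 245 246 246 245 245 246 242 193  99  49  46  47  47
104 126 156 211 244 243 239 233 221 189 195 228 242 237 202 157  99  60  68
129 156 224 245 243 214 179 207 217 217 216 187 198 232 244 242 217 192 147
176 226 245 246 219 208 216 245 247 247 247 233 213 192 241 246 247 247 235
239 246 246 243 223 245 247 247 247 246 246 246 247 233 237 246 247 247 246
241 246 247 237 245 247 247 247 246 246 246 24
[... 1348 characters left out ...]
53 252 255 255 255 255 255 255 255 255 255 231 255 255 214  25
255 255 255 253 254 255 255 254 255 255 255 255 255 252 255 255 209  55
255 255 255 255 253 253 255 255 255 255 255 222 246 255 255 255 255 161
255 255 255 255 255 255 254 253 252 251 251 251 255 255 255 255 255 186
255 255 255 255 255 255 255 255 255 255 255 255 255 255 255 255 216  99
 70  56  53  45 139 157 154 221 255 255 255 255 255 255 255 255 227 139
before
(np.float64(252.82692307692307), np.float64(197.76923076923077), 52) (np.float64(252.88732394366198), np.float64(191.2394366197183), 71)
(np.float64(264.9655172413793), np.float64(177.9655172413793), 29) (np.float64(267.8936170212766), np.float64(180.3404255319149), 47)
```

Pocket b is empty: a bright round ring is visible at top ≈(265,178.5) with no ivory. Now the black mount.

```bash
python3 -c "
from h import *
u=snap('top')
q=blob(u,(18,110,110),(35,255,255),(330,400,185,228));print(q,q and camL(u,q[0],q[1],.02),camL(u,265.3,178.5,.02))
s=snap('scene');q=blob(s,(18,130,110),(35,255,255),(290,420,100,190));print(q,q and camL(s,q[0],q[1],.02))
u0={'image':cv2.imread('pics/top0.png')[:,:,::-1].copy()};q=blob(u0,(18,110,110),(35,255,255),(330,400,185,228));print(q)
"
```

```text
None None [ 0.0039 -0.0014]
None None
(np.float64(383.7037037037037), np.float64(209.22222222222223), 27)
```

Request:
play_rows(deltas=[[-0.8,0,0,0,0,0],[-1,0,0,0,0,0],[-1,0,0,0,0,0],[-0.8,-0.1,0,0,0,0],[0,0,0,0,0,0]])

```text
clock: 47.45
tcp_pos: [0.4061, -0.3829, 0.0912]
tool_rot: [2.302, 2.138, -0.0]
wrist_force: [-0.2, 0.9, -0.4]
finger_gap: 0.0555
finger_force: 0.0
```

```bash
python3 -c "
from h import *
goto(-.0555,-.366,.0115)
"
```

```text
L [-0.0547 -0.3626  0.1307] d [-0.13 -0.03  4.77] turn [ 0.    0.   -0.01] gap 0.0555 t 47.45 F [-0.2  0.9 -0.4]
```

Request:
play_rows(deltas=[[-0.05,0,1,0,0,0],[0,0,1,0,0,0],[0,0,1,0,0,0],[0,0,0.5,0,0,0],[0,0,0,0,0,0]])

```text
clock: 47.95
tcp_pos: [0.4059, -0.3817, 0.0025]
tool_rot: [-2.298, -2.138, -0.0]
wrist_force: [-0.0, 0.7, 0.6]
finger_gap: 0.056
finger_force: 0.0
```

```bash
python3 -c "
from h import *
goto(-.0555,-.366,.0115)
"
```

```text
L [-0.0549 -0.3614  0.042 ] d [-0.18 -0.03  1.22] turn [-0.01 -0.01  0.01] gap 0.056 t 47.95 F [-0.   0.7  0.6]
```

Request:
play_rows(deltas=[[-0.12,0,0.5,0,0,0],[0,0,0.4,0,0,0],[0,0,0.1,0,0,0],[0,0,0,0,0,0]])

```text
clock: 48.35
tcp_pos: [0.4059, -0.3859, -0.0216]
tool_rot: [-2.3, -2.139, -0.0]
wrist_force: [1.0, 0.3, 0.7]
finger_gap: 0.0563
finger_force: 0.0
```

```bash
python3 -c "
from h import *
goto(-.0555,-.366,.0115)
"
```

```text
L [-0.0546 -0.3656  0.0179] d [-0.01 -0.04  0.26] turn [-0. -0.  0.] gap 0.0563 t 48.35 F [1.  0.3 0.7]
```

Request:
play_rows(deltas=[[0,0,0.22,0,0,0],[0,0,0,0,0,0],[0,0,0,0,0,0]])

```text
clock: 48.65
tcp_pos: [0.406, -0.3861, -0.0267]
tool_rot: [2.301, 2.139, -0.0]
wrist_force: [0.6, -0.4, -0.2]
finger_gap: 0.0564
finger_force: 0.0
```

Request:
play_rows(deltas=[[0,0,0,0,0,0],[0,0,0,0,0,0],[0,0,0,0,0,0],[0,0,0,0,0,0]], grip=0, newtons=40)

```text
clock: 49.05
tcp_pos: [0.406, -0.3861, -0.0267]
tool_rot: [2.301, 2.139, 0.0]
wrist_force: [-0.5, -0.3, -0.7]
finger_gap: 0.0003
finger_force: 0.0
```

```bash
python3 -c "
from h import *
goto(.0045,-.001,.13)
"
```

```text
L [-0.0545 -0.3658  0.0128] d [14.59  2.36 -4.69] turn [0. 0. 0.] gap 0.0003 t 49.05 F [-0.5 -0.3 -0.7]
```

The mount has been moved; I'll lift and look again.

Request:
play_rows(deltas=[[0,0,-1,0,0,0],[0,0,-1,0,0,0],[0,0,-1,0,0,0],[0,0,-1,0,0,0],[0.7,0,-0.7,0,0,0]])

```text
clock: 49.55
tcp_pos: [0.4074, -0.3698, 0.0925]
tool_rot: [2.3, 2.136, -0.0]
wrist_force: [0.7, 0.3, -0.6]
finger_gap: -0.0002
finger_force: 0.0
```

Request:
play_rows(deltas=[[1,0,0,0,0,0],[1,0,0,0,0,0],[1,0,0,0,0,0],[1,0,0,0,0,0],[1,0,0,0,0,0]], grip=56)

```text
clock: 50.05
tcp_pos: [0.4163, -0.2429, 0.0908]
tool_rot: [2.301, 2.139, 0.0]
wrist_force: [0.3, 0.7, -0.1]
finger_gap: 0.0561
finger_force: 0.0
```

Request:
play_rows(deltas=[[1,0,0,0,0,0],[1,0,0,0,0,0],[1,0,0,0,0,0],[1,0,0,0,0,0],[0,0,0,0,0,0]])

```text
clock: 50.55
tcp_pos: [0.4236, -0.1422, 0.0909]
tool_rot: [-2.298, -2.142, -0.0]
wrist_force: [-0.2, -0.3, 0.5]
finger_gap: 0.0558
finger_force: 0.0
```

```bash
python3 -c "
from h import *
mounts();u=snap('top','t11.png')
q=blob(u,(18,110,110),(35,255,255),(320,440,165,228));print(q,q and camL(u,q[0],q[1],.02));goto(0,0,.1)
"
```

```text
mount [0, 0, 17, 40, 327] [-0.0524 -0.2002] [60. 62. 45.]
mount [20, 0, 56, 40, 693] [-0.0077 -0.3446] [56. 55. 47.]
(np.float64(361.9767441860465), np.float64(200.0), 43) [-0.0328 -0.2991]
L [-0.0544 -0.1232  0.1304] d [4.93 2.18 1.22] turn [0.   0.   0.01] gap 0.056 t 50.65 F [ 0.9 -0.1  0.7]
```

```bash
python3 -c "
from h import *
u={'image':cv2.imread('pics/t11.png')[:,:,::-1].copy()};s=snap('top')
h=cv2.cvtColor(u['image'],cv2.COLOR_RGB2HSV)[190:212,350:376]
for r in h: print(''.join('Y' if 18<=p[0]<=35 and p[1]>110 and p[2]>110 else '#' if p[2]<100 else '+' if p[2]<190 else '.' for p in r))
"
```

```text
##########################
##########################
..+#######################
..........+###############
..................+#######
.........................#
.......................###
......................####
....................###YYY
....................###YYY
...................####YYY
...................####YYY
...................####YYY
....................######
....................######
.....................+####
......................+++.
..........................
..........................
..........................
..........................
..........................
```

```bash
python3 -c "
from h import *
u=snap('top')
q=blob(u,(18,110,110),(35,255,255),(366,395,193,220));print(q,camL(u,q[0],q[1],.02))
h=cv2.cvtColor(u['image'],cv2.COLOR_RGB2HSV)[190:212,366:396]
m=((h[...,2]<110)|((h[...,1]>110)&(h[...,2]>80))).astype(np.uint8)
for r in h: print(''.join('Y' if 18<=p[0]<=35 and p[1]>110 and p[2]>110 else '#' if p[2]<110 else '+' if p[2]<190 else '.' for p in r))
"
```

```text
(np.float64(375.22222222222223), np.float64(200.03703703703704), 27) [-0.0289 -0.3391]
##############################
##############################
##############################
##############################
..+###########################
.........#++##################
.......#####.....+############
......#######............+####
....###YYYYY#+................
....###YYYYY+#...............+
...####YYYYYY#...............+
...####YYYYYY#...............+
...####YYYYY##...............#
....#########+...............#
....########+................#
.....+####+..................#
......+++....................#
.............................#
............................+#
............................+#
............................+#
............................+#
```

Black mount now sits at top (375,200), i.e. L(-0.029,-0.339), still face up.

Request:
play_rows(deltas=[[-0.7,0.1,0,0,0,0],[-1,0.1,0,0,0,0],[-1,0.1,0,0,0,0],[-1,0.1,0,0,0,0],[-1,0.1,0,0,0,0]])

```text
clock: 51.25
tcp_pos: [0.4271, -0.2642, 0.0906]
tool_rot: [-2.302, -2.138, 0.0]
wrist_force: [0.0, 0.2, -0.1]
finger_gap: 0.0562
finger_force: 0.0
```

Request:
play_rows(deltas=[[-1,0.1,0,0,0,0],[-1,0.1,0,0,0,0],[-1,0.15,0,0,0,0],[-0.9,0.15,0,0,0,0],[0,0,0,0,0,0]])

```text
clock: 51.75
tcp_pos: [0.4322, -0.3633, 0.0903]
tool_rot: [2.304, 2.136, -0.0]
wrist_force: [0.6, -0.0, -0.2]
finger_gap: 0.0565
finger_force: 0.0
```

Request:
play_rows(deltas=[[0,0,1,0,0,0],[0,0,1,0,0,0],[0,0,1,0,0,0],[0,0,0.5,0,0,0],[0,0,0,0,0,0]])

```text
clock: 52.25
tcp_pos: [0.4321, -0.3598, 0.0018]
tool_rot: [-2.299, -2.137, 0.0]
wrist_force: [0.1, -0.2, -0.7]
finger_gap: 0.0558
finger_force: 0.0
```

```bash
python3 -c "
from h import *
goto(-.029,-.339,.0115)
"
```

```text
L [-0.0304 -0.3377  0.0413] d [-0.05  0.06  1.19] turn [-0.02 -0.01  0.  ] gap 0.0558 t 52.25 F [ 0.1 -0.2 -0.7]
```

Request:
play_rows(deltas=[[-0.05,0.03,0.6,0,0,0],[0,0,0.4,0,0,0],[0,0,0.1,0,0,0],[0,0,0,0,0,0],[0,0,0,0,0,0]])

```text
clock: 52.75
tcp_pos: [0.4338, -0.3619, -0.0239]
tool_rot: [2.3, 2.139, 0.0]
wrist_force: [0.5, 0.0, 0.3]
finger_gap: 0.0561
finger_force: 0.0
```

Request:
play_rows(deltas=[[0,0,0,0,0,0],[0,0,0,0,0,0],[0,0,0,0,0,0],[0,0,0,0,0,0]], grip=0)

```text
clock: 53.15
tcp_pos: [0.4338, -0.362, -0.0236]
tool_rot: [2.3, 2.139, 0.0]
wrist_force: [-1.6, 2.0, 6.2]
finger_gap: 0.027
finger_force: 39.0
```

```bash
python3 -c "
from h import *
goto(.0045,-.001,.13)
"
```

```text
L [-0.0285 -0.3397  0.0159] d [13.55  1.32 -4.56] turn [0. 0. 0.] gap 0.027 t 53.15 F [-1.6  2.   6.2]
```

Request:
play_rows(deltas=[[0,0,0,0,0,0],[0,0,0,0,0,0],[0,0,0.19,0,0,0],[0,0,0,0,0,0],[0,0,0,0,0,0]], grip=46)

```text
clock: 53.65
tcp_pos: [0.4334, -0.3616, -0.0293]
tool_rot: [-2.3, -2.139, 0.0]
wrist_force: [0.0, -0.0, -0.4]
finger_gap: 0.0463
finger_force: 0.0
```

Request:
play_rows(deltas=[[0,0,0,0,0,0],[0,0,0,0,0,0],[0,0,0,0,0,0],[0,0,0,0,0,0]], grip=0)

```text
clock: 54.05
tcp_pos: [0.4337, -0.3619, -0.0288]
tool_rot: [2.3, 2.139, 0.0]
wrist_force: [-0.8, 0.6, 3.7]
finger_gap: 0.0279
finger_force: 39.4
```

Request:
play_rows(deltas=[[0,0,-0.5,0,0,0],[0,0,-1,0,0,0],[0,0,-1,0,0,0],[0,0,-1,0,0,0],[0,0,-1,0,0,0]])

```text
clock: 54.55
tcp_pos: [0.4335, -0.3617, 0.0853]
tool_rot: [2.3, 2.139, 0.0]
wrist_force: [-0.3, 0.4, -0.9]
finger_gap: 0.0278
finger_force: 39.5
```

Request:
play_rows(deltas=[[0.9,0.1,-0.2,0,0,0],[1,0.1,0,0,0,0],[1,0.1,0,0,0,0],[1,0.1,0,0,0,0],[1,0.1,0,0,0,0]])

```text
clock: 55.05
tcp_pos: [0.455, -0.2395, 0.0892]
tool_rot: [2.3, 2.139, 0.0]
wrist_force: [-0.3, 0.4, 0.2]
finger_gap: 0.0278
finger_force: 39.5
```

Request:
play_rows(deltas=[[1,0.1,0,0,0,0],[1,0.1,0,0,0,0],[1,0.1,0,0,0,0],[1,0.1,0,0,0,0],[1,0.1,0,0,0,0]])

```text
clock: 55.55
tcp_pos: [0.4765, -0.1157, 0.0892]
tool_rot: [2.3, 2.139, 0.0]
wrist_force: [1.1, -0.1, -0.8]
finger_gap: 0.0279
finger_force: 39.5
```

Request:
play_rows(deltas=[[1,0.1,0,0,0,0],[1,0.1,0,0,0,0],[1,0.1,0,0,0,0],[0.6,0,0,0,0,0],[0,0,0,0,0,0]])

```text
clock: 56.05
tcp_pos: [0.4905, -0.0261, 0.0891]
tool_rot: [2.298, 2.141, 0.001]
wrist_force: [-0.6, -0.5, -0.2]
finger_gap: 0.0275
finger_force: 39.5
```

```bash
python3 -c "
from h import *
goto(.0045,-.001,.0225)
"
```

```text
L [ 0.0036 -0.0006  0.1286] d [-0.02  0.04  4.24] turn [ 0.   -0.    0.02] gap 0.0275 t 56.05 F [-0.6 -0.5 -0.2]
```

Request:
play_rows(deltas=[[0,0.05,1,0,0,0],[0,0,1,0,0,0],[0,0,1,0,0,0],[0,0,0.7,0,0,0],[0,0,0,0,0,0]])

```text
clock: 56.55
tcp_pos: [0.4904, -0.0281, -0.0055]
tool_rot: [-2.299, -2.137, 0.004]
wrist_force: [0.5, 0.3, -0.6]
finger_gap: 0.0277
finger_force: 39.5
```

```bash
python3 -c "
from h import *
goto(.0048,-.001,.0217)
"
```

```text
L [ 0.0036 -0.0026  0.034 ] d [0.06 0.05 0.49] turn [-0.03 -0.   -0.  ] gap 0.0277 t 56.55 F [ 0.5  0.3 -0.6]
```

Request:
play_rows(deltas=[[0.04,0.03,0,0,0,0],[0,0,0.1,0,0,0],[0,0,0.1,0,0,0],[0,0,0.1,0,0,0],[0,0,0,0,0,0]])

```text
clock: 57.05
tcp_pos: [0.4925, -0.0266, -0.0116]
tool_rot: [-2.301, -2.139, 0.0]
wrist_force: [-0.6, -0.0, -0.7]
finger_gap: 0.0273
finger_force: 39.5
```

Request:
play_rows(deltas=[[0,0,0.08,0,0,0],[0,0,0,0,0,0]])

```text
clock: 57.25
tcp_pos: [0.4925, -0.0266, -0.0137]
tool_rot: [-2.301, -2.139, 0.0]
wrist_force: [0.5, 0.0, -0.9]
finger_gap: 0.0276
finger_force: 39.5
```

```bash
python3 -c "
from h import *
goto(.0048,-.001,.0217)
"
```

```text
L [ 0.0055 -0.001   0.0258] d [-0.   -0.03  0.17] turn [-0.  0.  0.] gap 0.0276 t 57.25 F [ 0.5  0.  -0.9]
```

Going in freely (bottom already below deck).

Request:
play_rows(deltas=[[0,0,0.08,0,0,0],[0,0,0.06,0,0,0],[0,0,0,0,0,0]])

```text
clock: 57.55
tcp_pos: [0.4924, -0.0266, -0.0173]
tool_rot: [-2.3, -2.139, 0.0]
wrist_force: [-0.6, 0.3, -0.6]
finger_gap: 0.0276
finger_force: 39.5
```

Request:
play_rows(deltas=[[0,0,0.04,0,0,0],[0,0,0,0,0,0]])

```text
clock: 57.75
tcp_pos: [0.4926, -0.0266, -0.0178]
tool_rot: [2.301, 2.139, 0.0]
wrist_force: [-1.3, -0.1, 3.9]
finger_gap: 0.0278
finger_force: 39.9
```

Request:
play_rows(deltas=[[0,0,0.03,0,0,0],[0,0,0,0,0,0]])

```text
clock: 57.95
tcp_pos: [0.4927, -0.0267, -0.0179]
tool_rot: [2.3, 2.139, 0.0]
wrist_force: [-6.5, 0.8, 14.8]
finger_gap: 0.0277
finger_force: 40.9
```

Request:
play_rows(deltas=[[0,0,-0.05,0,0,0],[0,0,0,0,0,0],[0,0,-0.4,0,0,0],[0,0,-1,0,0,0],[0,0,-1,0,0,0]], grip=50)

```text
clock: 58.45
tcp_pos: [0.4923, -0.0266, 0.0435]
tool_rot: [-2.3, -2.139, 0.001]
wrist_force: [-0.9, 0.1, 0.0]
finger_gap: 0.0506
finger_force: 0.0
```

Request:
play_rows(deltas=[[0,0,-1,0,0,0],[0,0,-1,0,0,0],[0.6,-0.4,0,0,0,0],[0.9,-0.6,0,0,0,0],[0.9,-0.6,0,0,0,0]])

```text
clock: 58.95
tcp_pos: [0.4561, 0.037, 0.0925]
tool_rot: [-2.301, -2.138, 0.0]
wrist_force: [-0.6, 0.1, -0.0]
finger_gap: 0.0501
finger_force: 0.0
```

Request:
play_rows(deltas=[[0.87,-0.7,0,0,0,0],[0,0,0,0,0,0],[0,0,0,0,0,0],[0,0,0,0,0,0]], grip=42, newtons=40)

```text
clock: 59.35
tcp_pos: [0.4414, 0.0588, 0.0925]
tool_rot: [2.301, 2.139, 0.0]
wrist_force: [-0.3, -0.1, -1.5]
finger_gap: 0.0417
finger_force: 0.0
```

```bash
python3 -c "
from h import *
goto(-.0525,.0809,.0525)
"
```

```text
L [-0.0517  0.0804  0.132 ] d [ 0.02 -0.03  3.18] turn [0. 0. 0.] gap 0.0417 t 59.35 F [-0.3 -0.1 -1.5]
```

Request:
play_rows(deltas=[[0.02,-0.03,1,0,0,0],[0,0,1,0,0,0],[0,0,0.8,0,0,0],[0,0,0.37,0,0,0],[0,0,0,0,0,0]])

```text
clock: 59.85
tcp_pos: [0.44, 0.0592, 0.0124]
tool_rot: [-2.301, -2.138, 0.003]
wrist_force: [-0.1, 0.9, 0.1]
finger_gap: 0.0422
finger_force: 0.0
```

Request:
play_rows(deltas=[[0,0,0,0,0,0],[0,0,0,0,0,0],[0,0,0,0,0,0],[0,0,0,0,0,0]], grip=0)

```text
clock: 60.25
tcp_pos: [0.4405, 0.0596, 0.0142]
tool_rot: [2.301, 2.139, 0.001]
wrist_force: [-4.1, -0.7, 5.5]
finger_gap: 0.0139
finger_force: 39.9
```

```bash
python3 -c "
from h import *
goto(-.0525,.0388,.0525)
"
```

```text
L [-0.0526  0.0812  0.0537] d [-1.7   0.    0.05] turn [ 0. -0. -0.] gap 0.0139 t 60.25 F [-4.1 -0.7  5.5]
```

Request:
play_rows(deltas=[[-0.3,0,0,0,0,0],[-0.4,0,0,0,0,0],[-0.4,0,0,0,0,0],[-0.4,0,0,0,0,0],[-0.18,0,0,0,0,0]])

```text
clock: 60.75
tcp_pos: [0.4373, 0.0173, 0.0142]
tool_rot: [-2.302, -2.138, -0.0]
wrist_force: [-5.2, 2.0, 5.6]
finger_gap: 0.0139
finger_force: 39.7
```

Request:
play_rows(deltas=[[0,0,0,0,0,0],[0,0,0,0,0,0]])

```text
clock: 60.95
tcp_pos: [0.4373, 0.0175, 0.0142]
tool_rot: [2.301, 2.138, 0.0]
wrist_force: [-6.7, -1.0, 6.6]
finger_gap: 0.0142
finger_force: 39.6
```

```bash
python3 -c "
from h import *
goto(-.0525,.0390,.0525)
"
```

```text
L [-0.0527  0.039   0.0537] d [0.   0.01 0.05] turn [ 0.  0. -0.] gap 0.0142 t 60.95 F [-6.7 -1.   6.6]
```

Release, latch test, then retreat to the right and inspect pocket c.

Request:
play_rows(deltas=[[0,0,0,0,0,0],[0,0,0,0,0,0],[0,0,0,0,0,0],[0,0,0,0,0,0]], grip=42)

```text
clock: 61.35
tcp_pos: [0.4378, 0.0177, 0.0136]
tool_rot: [2.3, 2.139, 0.001]
wrist_force: [0.6, 0.9, -0.4]
finger_gap: 0.042
finger_force: 0.0
```

Request:
play_rows(deltas=[[0,0,0,0,0,0],[0,0,0,0,0,0],[0,0,0,0,0,0],[0,0,0,0,0,0]], grip=24)

```text
clock: 61.75
tcp_pos: [0.4371, 0.0178, 0.0132]
tool_rot: [-2.3, -2.139, 0.001]
wrist_force: [-3.3, -0.0, 2.3]
finger_gap: 0.024
finger_force: 2.3
```

Request:
play_rows(deltas=[[0,0,0,0,0,0],[0,0,-1,0,0,0],[0,0,-1,0,0,0],[0,0,-1,0,0,0],[-0.5,0,-0.1,0,0,0]], grip=54)

```text
clock: 62.25
tcp_pos: [0.4384, 0.0055, 0.0935]
tool_rot: [2.296, 2.138, 0.006]
wrist_force: [-0.0, -0.7, -0.3]
finger_gap: 0.0539
finger_force: 0.0
```

Request:
play_rows(deltas=[[-1,0,0,0,0,0],[-1,0,0,0,0,0],[-1,0,0,0,0,0],[-1,0,0,0,0,0],[-1,0,0,0,0,0]])

```text
clock: 62.75
tcp_pos: [0.4272, -0.1209, 0.0903]
tool_rot: [2.301, 2.139, 0.0]
wrist_force: [0.0, -0.1, 0.6]
finger_gap: 0.0539
finger_force: 0.0
```

Request:
play_rows(deltas=[[-1,0,0,0,0,0],[-1,0,0,0,0,0],[-1,0,0,0,0,0],[-1,0,0,0,0,0],[-1,0,0,0,0,0]])

```text
clock: 63.25
tcp_pos: [0.418, -0.2456, 0.0902]
tool_rot: [2.301, 2.139, -0.0]
wrist_force: [-0.8, 0.2, -0.3]
finger_gap: 0.0543
finger_force: 0.0
```

```bash
python3 -c "
from h import *
goto(.0045,-.001,.0225)
s=snap('scene','s12.png');u=snap('top','t12.png')
for n,c,b in(('s',s,(244,263,188,205)),('u',u,(257,275,170,187))): print(blob(c,(12,25,100),(35,140,255),b),blob(c,(0,0,0),(180,255,110),b))
q=blob(u,(12,25,100),(35,140,255),(257,275,170,187));print(q and camL(u,q[0],q[1],.031))
i=cv2.imread('pics/s12.png')[165:295,185:305];j=cv2.imread('pics/t12.png')[150:225,140:400]
cv2.imwrite('pics/c12.png',np.vstack([cv2.resize(i,(400,433),interpolation=2),cv2.resize(j,(400,115),interpolation=2)]))
"
```

```text
L [-0.0528 -0.2248  0.1297] d [8.95 2.29 4.29] turn [0. 0. 0.] gap 0.0543 t 63.25 F [-0.8  0.2 -0.3]
(np.float64(260.0), np.float64(190.0), 1) (np.float64(253.22535211267606), np.float64(192.90140845070422), 71)
None (np.float64(261.85714285714283), np.float64(178.28571428571428), 14)
None
```

View pics/c12.png

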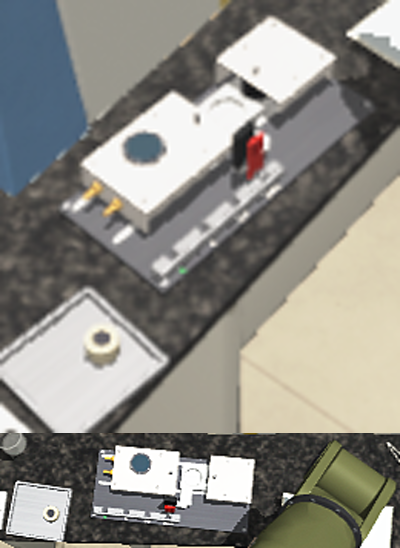

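Pocket c is empty (ring at top-view gate, no ivory), and used_a stands in the tray at crop (100,343). Now return the shuttle to run.

Request:
play_rows(deltas=[[0.6,0,0,0,0,0],[1,0,0,0,0,0],[1,0,0,0,0,0],[1,0,0,0,0,0],[1,0,0,0,0,0]], grip=42)

```text
clock: 63.85
tcp_pos: [0.4264, -0.1271, 0.0905]
tool_rot: [-2.3, -2.14, -0.0]
wrist_force: [-0.1, -0.7, 0.0]
finger_gap: 0.0418
finger_force: 0.0
```

Request:
play_rows(deltas=[[1,0,0,0,0,0],[1,0,0,0,0,0],[1,0,0,0,0,0],[1,0,0,0,0,0],[1,0,0,0,0,0]])

```text
clock: 64.35
tcp_pos: [0.4351, -0.0025, 0.0905]
tool_rot: [-2.3, -2.14, -0.0]
wrist_force: [0.3, 0.6, 0.2]
finger_gap: 0.0418
finger_force: 0.0
```

Request:
play_rows(deltas=[[0.6,0,0,0,0,0],[0,0,0,0,0,0],[0,0,0,0,0,0]])

```text
clock: 64.65
tcp_pos: [0.4364, 0.0108, 0.0906]
tool_rot: [-2.299, -2.141, 0.0]
wrist_force: [0.5, -0.1, 0.3]
finger_gap: 0.0419
finger_force: 0.0
```

```bash
python3 -c "
from h import *
goto(-.0526,.0390,.0525)
"
```

```text
L [-0.0531  0.0323  0.1301] d [0.27 0.02 3.1 ] turn [-0.    0.    0.01] gap 0.0419 t 64.65 F [ 0.5 -0.1  0.3]
```

Request:
play_rows(deltas=[[0.27,0.02,1,0,0,0],[0,0,1,0,0,0],[0,0,0.8,0,0,0],[0,0,0.3,0,0,0],[0,0,0,0,0,0]])

```text
clock: 65.15
tcp_pos: [0.4373, 0.0166, 0.0127]
tool_rot: [-2.3, -2.138, 0.002]
wrist_force: [0.3, 0.1, 0.1]
finger_gap: 0.0421
finger_force: 0.0
```

Request:
play_rows(deltas=[[0,0,0,0,0,0],[0,0,0,0,0,0],[0,0,0,0,0,0],[0,0,0,0,0,0]], grip=0)

```text
clock: 65.55
tcp_pos: [0.4373, 0.0169, 0.0141]
tool_rot: [-2.301, -2.139, 0.001]
wrist_force: [-9.3, 0.7, 8.7]
finger_gap: 0.0139
finger_force: 39.7
```

```bash
python3 -c "
from h import *
goto(-.0526,.1645,.0525)
"
```

```text
L [-0.0526  0.0384  0.0536] d [5.04 0.   0.05] turn [-0.01  0.    0.  ] gap 0.0139 t 65.55 F [-9.3  0.7  8.7]
```

Request:
play_rows(deltas=[[0.3,0,0,0,0,0],[0.5,0,0,0,0,0],[0.5,0,0,0,0,0],[0.5,0,0,0,0,0],[0.5,0,0,0,0,0]])

```text
clock: 66.05
tcp_pos: [0.4417, 0.0747, 0.0142]
tool_rot: [-2.301, -2.139, 0.0]
wrist_force: [-6.2, -1.8, 7.5]
finger_gap: 0.0138
finger_force: 40.1
```

Request:
play_rows(deltas=[[0.5,0,0,0,0,0],[0.5,0,0,0,0,0],[0.5,0,0,0,0,0],[0.5,0,0,0,0,0],[0.4,0,0,0,0,0]])

```text
clock: 66.55
tcp_pos: [0.4462, 0.1347, 0.0141]
tool_rot: [-2.301, -2.139, -0.0]
wrist_force: [-5.3, -1.8, 6.3]
finger_gap: 0.0137
finger_force: 40.4
```

Request:
play_rows(deltas=[[0.24,0,0,0,0,0],[0,0,0,0,0,0],[0,0,0,0,0,0]])

```text
clock: 66.85
tcp_pos: [0.4467, 0.1406, 0.0142]
tool_rot: [-2.3, -2.139, -0.001]
wrist_force: [-5.9, 2.4, 5.2]
finger_gap: 0.0138
finger_force: 40.4
```

```bash
python3 -c "
from h import *
goto(-.0526,.1643,.0525)
"
```

```text
L [-0.0523  0.1624  0.0537] d [ 0.07 -0.01  0.05] turn [ 0. -0.  0.] gap 0.0138 t 66.85 F [-5.9  2.4  5.2]
```

Request:
play_rows(deltas=[[0.06,0,0,0,0,0],[0,0,0,0,0,0],[0,0,0,0,0,0]])

```text
clock: 67.15
tcp_pos: [0.4468, 0.1418, 0.0142]
tool_rot: [-2.301, -2.139, -0.001]
wrist_force: [-4.9, 1.0, 5.4]
finger_gap: 0.0143
finger_force: 40.4
```

Request:
play_rows(deltas=[[0,0,0,0,0,0],[0,0,0,0,0,0],[0,0,0,0,0,0],[0,0,0,0,0,0]], grip=42)

```text
clock: 67.55
tcp_pos: [0.4473, 0.1416, 0.0137]
tool_rot: [2.3, 2.139, 0.001]
wrist_force: [0.2, -0.0, 0.6]
finger_gap: 0.0419
finger_force: 0.0
```

Request:
play_rows(deltas=[[0,0,0,0,0,0],[0,0,0,0,0,0],[0,0,0,0,0,0],[0,0,0,0,0,0]], grip=24)

```text
clock: 67.95
tcp_pos: [0.4466, 0.1416, 0.0132]
tool_rot: [-2.3, -2.139, 0.001]
wrist_force: [-4.3, 0.2, 3.6]
finger_gap: 0.0244
finger_force: 2.3
```

```bash
python3 -c "
from h import *
goto(-.0526,.1643,.0525)
"
```

```text
L [-0.0525  0.1635  0.0527] d [ 0.03 -0.01  0.01] turn [-0.  0.  0.] gap 0.0244 t 67.95 F [-4.3  0.2  3.6]
```

Request:
play_rows(deltas=[[0,0,0,0,0,0],[0,0,-1,0,0,0],[0,0,-1,0,0,0],[0,0,-1,0,0,0],[0.3,0,-0.1,0,0,0]], grip=50)

```text
clock: 68.45
tcp_pos: [0.4493, 0.1492, 0.0936]
tool_rot: [2.299, 2.136, 0.008]
wrist_force: [0.7, -0.2, -0.9]
finger_gap: 0.0503
finger_force: 0.0
```

Request:
play_rows(deltas=[[1,-0.15,0,0,0,0],[1,-0.15,0,0,0,0],[1,-0.15,0,0,0,0],[1,-0.15,0,0,0,0],[1,-0.15,0,0,0,0]])

```text
clock: 68.95
tcp_pos: [0.4377, 0.2764, 0.0901]
tool_rot: [2.3, 2.139, 0.0]
wrist_force: [-0.3, -0.5, -0.2]
finger_gap: 0.0498
finger_force: 0.0
```

Request:
play_rows(deltas=[[1,-0.2,0,0,0,0],[1,-0.2,0,0,0,0],[1,-0.2,0,0,0,0],[1,-0.2,0,0,0,0],[0.9,-0.2,0,0,0,0]])

```text
clock: 69.45
tcp_pos: [0.4215, 0.4005, 0.0899]
tool_rot: [2.3, 2.14, 0.0]
wrist_force: [0.1, -0.9, -0.2]
finger_gap: 0.0502
finger_force: 0.0
```

Request:
play_rows(deltas=[[0,0,0,0,0,0],[0,0,1,0,0,0],[0,0,1,0,0,0],[0,0,0,0,0,0],[0,0,0,0,0,0]])

```text
clock: 69.95
tcp_pos: [0.422, 0.3988, 0.0409]
tool_rot: [2.301, 2.139, -0.001]
wrist_force: [-0.6, 0.6, 1.0]
finger_gap: 0.0499
finger_force: 0.0
```

```bash
python3 -c "
from h import *
goto(.4219,.3999,.017,True)
"
```

```text
L [-0.0958  0.4182  0.0804] d [ 0.04 -0.01  2.54] turn [-0.  0. -0.] gap 0.0499 t 69.95 F [-0.6  0.6  1. ]
```

Request:
play_rows(deltas=[[0.04,0,1,0,0,0],[0,0,1,0,0,0],[0,0,0.4,0,0,0],[0,0,0,0,0,0],[0,0,0,0,0,0]])

```text
clock: 70.45
tcp_pos: [0.4225, 0.4006, -0.0178]
tool_rot: [2.301, 2.139, 0.003]
wrist_force: [-0.6, -0.8, 0.0]
finger_gap: 0.0501
finger_force: 0.0
```

```bash
python3 -c "
from h import *
goto(.4219,.3999,.017,True)
"
```

```text
L [-0.0953  0.42    0.0217] d [-0.03 -0.02  0.19] turn [ 0.01 -0.01  0.  ] gap 0.0501 t 70.45 F [-0.6 -0.8  0. ]
```

Request:
play_rows(deltas=[[-0.03,-0.02,0.15,0,0,0],[0,0,0,0,0,0],[0,0,0,0,0,0]])

```text
clock: 70.75
tcp_pos: [0.4214, 0.3995, -0.0226]
tool_rot: [2.301, 2.139, 0.001]
wrist_force: [-0.6, -0.4, 0.2]
finger_gap: 0.0498
finger_force: 0.0
```

Request:
play_rows(deltas=[[0,0,0,0,0,0],[0,0,0,0,0,0],[0,0,0,0,0,0],[0,0,0,0,0,0]], grip=0, newtons=60)

```text
clock: 71.15
tcp_pos: [0.4214, 0.3995, -0.0227]
tool_rot: [-2.301, -2.139, -0.001]
wrist_force: [-1.2, 0.3, 4.4]
finger_gap: 0.0102
finger_force: 59.5
```

```bash
python3 -c "
from h import *
goto(.0046,-.0021,.15)
"
```

```text
L [-0.0964  0.4189  0.0168] d [-16.84   4.04  -5.33] turn [ 0. -0.  0.] gap 0.0102 t 71.15 F [-1.2  0.3  4.4]
```

Request:
play_rows(deltas=[[0,0,-0.4,0,0,0],[0,0,-1,0,0,0],[0,0,-1,0,0,0],[0,0,-1,0,0,0],[0,0,-1,0,0,0]])

```text
clock: 71.65
tcp_pos: [0.4211, 0.3993, 0.0885]
tool_rot: [2.301, 2.139, 0.0]
wrist_force: [-0.0, 0.2, -1.2]
finger_gap: 0.0103
finger_force: 58.8
```

Request:
play_rows(deltas=[[0,0,-0.9,0,0,0],[-0.7,0.15,0,0,0,0],[-0.95,0.25,0,0,0,0],[-0.95,0.25,0,0,0,0],[-0.95,0.25,0,0,0,0]])

```text
clock: 72.15
tcp_pos: [0.4372, 0.3083, 0.11]
tool_rot: [2.3, 2.14, 0.0]
wrist_force: [0.6, 0.1, -1.0]
finger_gap: 0.0102
finger_force: 58.9
```

Request:
play_rows(deltas=[[-0.95,0.25,0,0,0,0],[-0.95,0.25,0,0,0,0],[-0.95,0.25,0,0,0,0],[-0.95,0.25,0,0,0,0],[-0.95,0.25,0,0,0,0]])

```text
clock: 72.65
tcp_pos: [0.4598, 0.1875, 0.11]
tool_rot: [2.301, 2.139, 0.0]
wrist_force: [0.3, 0.2, -0.5]
finger_gap: 0.0101
finger_force: 58.9
```

Request:
play_rows(deltas=[[-0.95,0.25,0,0,0,0],[-0.95,0.25,0,0,0,0],[-0.95,0.25,0,0,0,0],[-0.95,0.25,0,0,0,0],[-0.95,0.25,0,0,0,0]])

```text
clock: 73.15
tcp_pos: [0.4824, 0.0668, 0.11]
tool_rot: [2.301, 2.139, 0.0]
wrist_force: [0.5, 0.4, -1.0]
finger_gap: 0.0103
finger_force: 58.9
```

```bash
python3 -c "
from h import *
goto(.0046,-.0024,.075)
"
```

```text
L [-0.0113  0.0915  0.1495] d [-3.76  0.64  2.98] turn [ 0. -0.  0.] gap 0.0103 t 73.15 F [ 0.5  0.4 -1. ]
```

Request:
play_rows(deltas=[[-0.95,0.15,0,0,0,0],[-0.95,0.15,0,0,0,0],[-0.95,0.15,0,0,0,0],[-0.7,0.1,0,0,0,0],[0,0,0,0,0,0]])

```text
clock: 73.65
tcp_pos: [0.4896, -0.0232, 0.1099]
tool_rot: [2.303, 2.137, 0.0]
wrist_force: [-0.5, 0.3, -0.5]
finger_gap: 0.0098
finger_force: 58.9
```

Request:
play_rows(deltas=[[0,0,0.8,0,0,0],[0,0,1,0,0,0],[0,0,0.8,0,0,0],[0,0,0,0,0,0],[0,0,0,0,0,0]])

```text
clock: 74.15
tcp_pos: [0.4898, -0.0212, 0.0452]
tool_rot: [-2.3, -2.14, -0.0]
wrist_force: [0.5, -0.3, -1.4]
finger_gap: 0.0108
finger_force: 58.8
```

```bash
python3 -c "
from h import *
goto(.0046,-.0024,.057)
"
```

```text
L [0.0025 0.0042 0.0847] d [-0.27  0.08  1.11] turn [ 0.   -0.    0.01] gap 0.0108 t 74.15 F [ 0.5 -0.3 -1.4]
```

Request:
play_rows(deltas=[[-0.25,0.08,0.3,0,0,0],[0,0,0.1,0,0,0],[0,0,0,0,0,0],[0,0,0,0,0,0]])

```text
clock: 74.55
tcp_pos: [0.4913, -0.0281, 0.0347]
tool_rot: [2.301, 2.139, 0.0]
wrist_force: [-0.3, -0.1, -1.8]
finger_gap: 0.0101
finger_force: 58.9
```

```bash
python3 -c "
from h import *
goto(.0046,-.0024,.057)
"
```

```text
L [ 0.0045 -0.0025  0.0742] d [0.01 0.   0.69] turn [ 0. -0.  0.] gap 0.0101 t 74.55 F [-0.3 -0.1 -1.8]
```

Aligned; lower gently over the pins.

Request:
play_rows(deltas=[[0,0,0.12,0,0,0],[0,0,0.1,0,0,0],[0,0,0.1,0,0,0],[0,0,0,0,0,0]])

```text
clock: 74.95
tcp_pos: [0.491, -0.028, 0.0261]
tool_rot: [-2.3, -2.139, 0.0]
wrist_force: [-0.6, -0.8, -1.4]
finger_gap: 0.0105
finger_force: 58.9
```

Request:
play_rows(deltas=[[0,0,0.1,0,0,0],[0,0,0.08,0,0,0],[0,0,0,0,0,0]])

```text
clock: 75.25
tcp_pos: [0.4913, -0.0281, 0.0218]
tool_rot: [2.301, 2.139, 0.0]
wrist_force: [1.2, 0.4, -2.2]
finger_gap: 0.0102
finger_force: 58.8
```

Request:
play_rows(deltas=[[0,0,0.08,0,0,0],[0,0,0,0,0,0]])

```text
clock: 75.45
tcp_pos: [0.4913, -0.0281, 0.0199]
tool_rot: [2.301, 2.139, 0.0]
wrist_force: [2.3, 0.1, -2.5]
finger_gap: 0.0105
finger_force: 58.8
```

```bash
python3 -c "
from h import *
goto(.0046,-.0024,.057)
"
```

```text
L [ 0.0045 -0.0025  0.0594] d [0.   0.   0.09] turn [ 0. -0.  0.] gap 0.0105 t 75.45 F [ 2.3  0.1 -2.5]
```

Request:
play_rows(deltas=[[0,0,0.06,0,0,0],[0,0,0.04,0,0,0],[0,0,0,0,0,0]])

```text
clock: 75.75
tcp_pos: [0.4913, -0.0281, 0.0174]
tool_rot: [2.301, 2.139, 0.0]
wrist_force: [3.0, -1.1, -1.3]
finger_gap: 0.01
finger_force: 58.8
```

Request:
play_rows(deltas=[[0,0,0.03,0,0,0],[0,0,0,0,0,0]])

```text
clock: 75.95
tcp_pos: [0.4914, -0.0281, 0.0172]
tool_rot: [2.3, 2.139, 0.001]
wrist_force: [0.9, 0.2, 6.6]
finger_gap: 0.0104
finger_force: 59.9
```

Request:
play_rows(deltas=[[0,0,-0.02,0,0,0],[0,0,0,0,0,0],[0,0,0,0,0,0],[0,0,0,0,0,0],[0,0,-0.5,0,0,0]], grip=60)

```text
clock: 76.45
tcp_pos: [0.4902, -0.0279, 0.0289]
tool_rot: [-2.299, -2.138, 0.003]
wrist_force: [-0.4, 0.0, 0.5]
finger_gap: 0.0599
finger_force: 0.0
```

Request:
play_rows(deltas=[[0,0,-1,0,0,0],[0,0,-1,0,0,0],[0,0,-1,0,0,0],[0,0,-0.8,0,0,0],[-0.8,-0.2,0,0,0,0]])

```text
clock: 76.95
tcp_pos: [0.4863, -0.0469, 0.1284]
tool_rot: [2.296, 2.139, 0.005]
wrist_force: [-0.5, 1.3, -0.6]
finger_gap: 0.0601
finger_force: 0.0
```

Request:
play_rows(deltas=[[-1,-0.2,0,0,0,0],[-1,-0.2,0,0,0,0],[-1,-0.2,0,0,0,0],[-1,-0.2,0,0,0,0],[-1,-0.2,0,0,0,0]])

```text
clock: 77.45
tcp_pos: [0.4504, -0.1715, 0.1257]
tool_rot: [2.3, 2.139, 0.0]
wrist_force: [-0.0, -0.2, 0.1]
finger_gap: 0.0603
finger_force: 0.0
```

Request:
play_rows(deltas=[[-1,-0.2,0,0,0,0],[-1,-0.2,0,0,0,0],[-1,-0.2,0,0,0,0],[-1,-0.2,0,0,0,0],[-0.6,-0.2,0,0,0,0]])

```text
clock: 77.95
tcp_pos: [0.417, -0.2849, 0.1257]
tool_rot: [2.301, 2.138, 0.0]
wrist_force: [-0.3, 0.5, 0.4]
finger_gap: 0.0602
finger_force: 0.0
```

Request:
play_rows(deltas=[[0,0,0,0,0,0],[0,0,0,0,0,0],[0,0,0,0,0,0]])

```text
clock: 78.25
tcp_pos: [0.4177, -0.2827, 0.1251]
tool_rot: [2.3, 2.14, 0.0]
wrist_force: [1.2, 0.6, -0.7]
finger_gap: 0.0598
finger_force: 0.0
```

```bash
python3 -c "
from h import *
s=snap('scene','s13.png');u=snap('top','t13.png')
i=cv2.imread('pics/s13.png')[165:295,140:300];j=cv2.imread('pics/t13.png')[145:225,130:310]
cv2.imwrite('pics/c13.png',np.vstack([cv2.resize(i,(440,357),interpolation=2),cv2.resize(j,(440,196),interpolation=2)]))
"
```

```text
(no output)
```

View pics/c13.png

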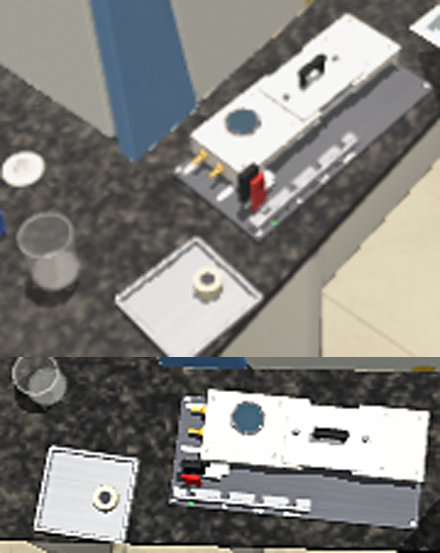

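The picture shows the cover flat with both pins visible through its holes (crop (287,97) and (333,62)), the grip at the green-dot end (250,188), the used mount in the tray (207,283), and the beaker upright (50,250).

```bash
python3 -c "
from h import *
print(env.job_done())"
```

```text
the job is handed in; nothing more can be done
None
```

The job is handed in at 78 s: used_a (the only used mount; pockets b and c were empty) is in the tray, red is in pocket a, black in pocket b (both face up), the shuttle is latched at run by a tab spring check, the cover is flat on both pins and the beaker is untouched; the gripper tips sat 39.5 mm above the reported TCP, so I measured that by touching the loader base plate (about 22 N) and corrected for it.

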